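# Load a cast domino into the pip-drilling jig

## Robot

A 6-joint arm with a two-finger parallel gripper is mounted at the origin on the work surface. World frame = base frame: x ahead of the robot, y to its left, z up, the work surface at z = 0. Lengths are in m, angles in rad, forces in N, time in s.
With the tool pointing down it reaches from about 0.25 to 0.8 m from the base axis. Payload 8.5 kg.
Tool frame: the origin (TCP) lies midway between the tips of the shut fingers; the grasp point (between the pads) lies bot.tcp_to_grasp behind it (bot.tcp_to_grasp is the distance from the TCP to the grasp point, in m); z points along the fingers, y is the direction in which the jaws open and shut (so a half turn about z gives the same grasp; the last joint's range is limited). The gripper opens to 85 mm and grips with 20 to 120 N. Pads are 22 mm wide; open, the fingers measure 114 mm over their backs; the gripper's body (76 mm by 85 mm) begins 54 mm behind the grasp point. The pads swing forward as they close: fully open they stand 13 mm farther back than shut.
Start: joints at [-1.266, 0.238, -0.013, 1.319, 0, 1.571], TCP at [0.158, -0.501, 0.209] pointing down, gripper open.
Joint ranges: [-2.66, 2.66], [-1.03, 1.9], [-1.14, 1.46], [-1.82, 2.27], [-1.45, 1.34], [-3.14, 3.14]. Speed limits (rad/s): [2.22, 2.22, 2.79, 3.14, 3.14, 3.14].

## Interface

Orientations are given as a unit quaternion [x, y, z, w].
In Python, from bench import bot, viewer gives the robot as it stands.
- The arm moves only by the shell command python3 -m pendant 'ROWS' [FORCE]. ROWS is JSON, a list of rows, each a list of 3 entries, a list of its own where there are three numbers: the shift along the tool's x, y, z in mm, then the turn, a rotation vector about the tool's x, y, z in degrees, then the closure in counts, from 0 (fully open) to 255 (shut). A call has 1 to 10 rows; each row shifts and turns the commanded pose from where the row before left it, along the tool's axes as they then stand; what a row does not reach is not made up. A row lasts 1/10 s, in which the tool goes at most 50 mm and 8.59 degrees, less where a joint would pass 70% of its speed; a pose out of reach is approached as far as the arm can. A call is refused whole if a number of a shift passes 50 or a number of a turn 8.59, either way. A call with a gripper value outside its range is refused whole. The fingers move at their own pace and stop on an object; FORCE is the grip in N (left out, the last holds). Time passes only in rows, so rows that do not move let the fingers close. It gives the time, the measured TCP pose, the force and the opening at its end, in the units of the state.
- bot.read_state(): the state, without advancing time (a new reading comes with each control period).
- viewer.read_camera(name): name is "scene" or "top"; returns a dict with "image" (384x512x3 uint8, red, green, blue), "camera_matrix" (3x3 intrinsics, pixels), "world_to_cam" (4x4, takes a point from world to camera coordinates). Camera axes: x right, y down, z forward; pixel columns grow to the right and rows downward; lengths in m; the calibration is good to about 2 mm. A picture is of the moment at which its call begins. There is no depth.
- bot.hand_in(): hands the job in, once; it reports no verdict.
The state is a dict: "time": time; "joints": joint angles; "qvel": joint speeds; "joint_torque": joint torques, N m; "tool_pos": TCP position; "tool_rot": TCP orientation; "wrist_force": force on the tool from outside, world axes, zero at the start; "torque": the same for the moment, N m; "width": finger opening in m.
Only numpy, scipy, OpenCV 4.12 (cv2) and the standard library are available. Lean on these libraries where they do the work, as an engineer would, in place of code of your own. Each camera call takes 0.05 s, during which the arm holds its last target.

## Task

Get the blue domino with the white and gold band ready for drilling: take it out of the crowded rack, lay it on the grey mat with its coloured face up and let go of it, then pick it up afresh, lay it coloured face up in the drill jig, snug against all three locating pins, and shut the hinged leaf fully over it. Leave the other dominoes standing in their slots and do not knock over or shift the bottles, the jar or the cup.

Things in the scene. Friction and masses are not known exactly. Their poses are not given: they have to be found in the camera images.
- tile_blue_c (a point): centre of the blue domino with white wavy band and gold end: solid block 12 x 30 x 60 mm, 21 to 34 g. x (12 mm thick) points out of the coloured face, -x out of the white backing; y along the 30 mm width; z along the 60 mm length to the gold end. Starts standing on end in a rack pocket, gold end up, centre 38 mm above the bench. Stands alone on the mat if set down squarely; falls when its top is pushed.
- rack: birch rack 182 x 84 mm, fixed; origin at the centre of its underside, x along its length. Two columns (y = +-19 mm) of seven pockets 24 mm apart in x, each 14 x 33 mm, floor 8 mm and rib tops 22 mm above the bench. Dominoes stand in them, coloured faces to rack +x, tops at 68 mm. The pockets before and behind the blue one are empty (36 mm free at each face); edges of neighbouring columns are 8 mm apart.
- mat: grey silicone mat 170 (x) x 160 (y) x 2 mm, fixed flat on the bench. Origin at the centre of its underside, top 2 mm above the bench.
- jig: fixed drill jig, dark steel base 135 x 120 x 14 mm with an aluminium rest plate 60 (x) x 86 (y) mm, top 20 mm above the bench. Origin on the bench under the nest point; x from the open front towards the hinge, y along the home domino's length. The base reaches from x = -58 to 78 mm.
- nest (a point): centre of the domino when home in the jig: flat, coloured face up, long side along y, 26 mm above the bench; axes of the jig. Three pins, 10 mm across, rise 9 mm from the rest plate and touch it there: two at its +x long side (centres x = 20, y = +-22 mm from here, 34 mm free between them), one at its +y end (centre x = 0, y = 35 mm). The -x and -y sides are open. Either end may face the end pin.
- leaf_hinge (a point): centre of the leaf's hinge line, 60 mm towards jig +x from the nest point, 38.5 mm above the bench; axes of the jig, hinge along y. The hinge ears (at y = +-46 mm) are 46 mm high.
- leaf_tab (a point): middle of the red thumb tab at the free end of the aluminium leaf, 88 mm from the hinge line; tab 34 mm wide, 5 mm thick, its end 92 mm from the hinge. The leaf itself is 80 mm wide, 8 mm thick and reaches 80 mm from the hinge.
- leaf (a joint): opening angle of the jig's leaf (rad): 0 shut, flat over the domino with 2.5 mm to spare; pi/2 upright; starts swung back past upright (1.85 to 2.3), leaning towards jig +x. The hinge is stiff: the leaf stays where it is left and takes 1 to 2 N at the tab; it shuts by swinging up and over towards jig -x.
- tile_green: a green domino of the same size standing in a rack pocket, not to be disturbed; origin at the centre of its lower end, x out of its coloured face
- tile_red: a red domino of the same size standing in a rack pocket, not to be disturbed; origin at the centre of its lower end, x out of its coloured face
- tile_black: a black domino of the same size standing in a rack pocket, not to be disturbed; origin at the centre of its lower end, x out of its coloured face
- tile_purple: a purple domino of the same size standing in a rack pocket, not to be disturbed; origin at the centre of its lower end, x out of its coloured face
- tile_pink: a pink domino of the same size standing in a rack pocket, not to be disturbed; origin at the centre of its lower end, x out of its coloured face
- tile_grey: a grey domino of the same size standing in a rack pocket, not to be disturbed; origin at the centre of its lower end, x out of its coloured face
- tile_mint: a mint domino of the same size standing in a rack pocket, not to be disturbed; origin at the centre of its lower end, x out of its coloured face
- tile_brown: a brown domino of the same size standing in a rack pocket, not to be disturbed; origin at the centre of its lower end, x out of its coloured face
- tile_coral: a coral domino of the same size standing in a rack pocket, not to be disturbed; origin at the centre of its lower end, x out of its coloured face
- pigment_a: blue pigment bottle, 32 mm across, 85 mm tall, standing loose on the bench; origin at the centre of its underside
- pigment_b: amber pigment bottle, 32 mm across, 85 mm tall, standing loose; origin at the centre of its underside
- pigment_c: clear jar with a white lid, 40 mm across, 70 mm tall, standing loose; origin at the centre of its underside
- cup: white mixing cup, 68 mm across, 80 mm tall, standing loose; origin at the centre of its underside
- tile_blue: the same blue domino; this origin is at the centre of the end away from the gold (30 mm from its centre along -z)

How it is judged:
By the outcome, as a careful person would: the job done as asked, in the order asked, and still so for the second after the job is handed in, with the robot touching nothing.
It also fails if it takes over 64 s, if anything falls off the work surface, if the arm or the gripper's body presses on something with over 40 N, if the wrist force passes 120 N, or if a joint passes its speed limit or range.

## Working session

There is one attempt and no reset: what is moved stays moved. The work goes in short steps, Python scripts to look and compute and a shell command to move; the robot and the scene stay as the last step left them, time stands still between calls to the robot, and variables do not carry over. Pictures are saved under pics/ and viewed, and the job is handed in when it is done.

```bash
ls; mkdir -p pics
python3 - <<'E'
from bench import bot, viewer
import cv2, json, numpy as np
print(bot.read_state(), bot.tcp_to_grasp)
for n in ("scene","top"):
    r=viewer.read_camera(n)
    cv2.imwrite(f"pics/{n}0.png",cv2.cvtColor(r["image"],cv2.COLOR_RGB2BGR))
    np.savez(f"pics/{n}0.npz",**r)
    print(n,r["camera_matrix"],r["world_to_cam"])
E
```

```text
pics
{'time': 0.0, 'joints': array([-1.26597257e+00,  2.38777573e-01, -1.42547238e-02,  1.31922247e+00,
       -1.75573376e-05,  1.57079813e+00]), 'qvel': array([ 1.36256115e-04, -1.51362626e-03, -1.77142639e-05,  3.41377719e-04,
        2.13916402e-04, -1.49737412e-03]), 'joint_torque': array([ 7.09088326e-04, -5.38777220e+01,  3.46441841e+01,  1.83715322e-02,
       -6.14391593e-05, -1.29721274e-07]), 'tool_pos': array([ 0.15742252, -0.50036175,  0.20857916]), 'tool_rot': array([ 9.88407649e-01,  1.51821563e-01, -1.19389249e-04, -7.19431861e-04]), 'wrist_force': array([-0.20561601,  0.38266582,  0.18308778]), 'torque': array([ 0.0382629 , -0.01455682, -0.00849783]), 'width': 0.08518096001014595} 0.0187
scene [[428.95691702   0.         255.74549147]
 [  0.         428.95691702 189.94151698]
 [  0.           0.           1.        ]] [[-7.79289971e-01  6.26663487e-01  1.20693705e-04  4.42890479e-01]
 [ 4.01047720e-01  4.98872524e-01 -7.68301328e-01 -1.76356560e-01]
 [-4.81526600e-01 -5.98681116e-01 -6.40088317e-01  1.76200654e+00]
 [ 0.00000000e+00  0.00000000e+00  0.00000000e+00  1.00000000e+00]]
top [[408.52214574   0.         255.88516235]
 [  0.         408.52214574 187.43792796]
 [  0.           0.           1.        ]] [[-0.01007419 -0.99987214 -0.01241822 -0.0124373 ]
 [-0.98490614  0.0120679  -0.17266808  0.5445235 ]
 [ 0.17279587  0.01049129 -0.98490178  1.10922904]
 [ 0.          0.          0.          1.        ]]
```

View pics/scene0.png

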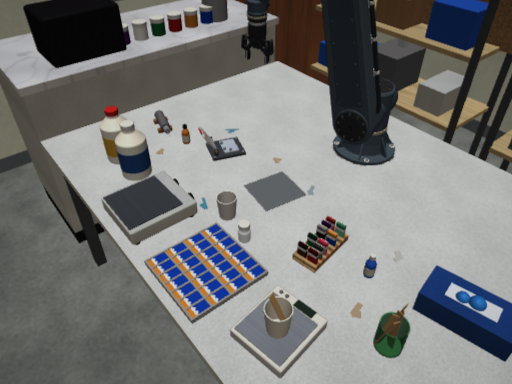

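View pics/top0.png

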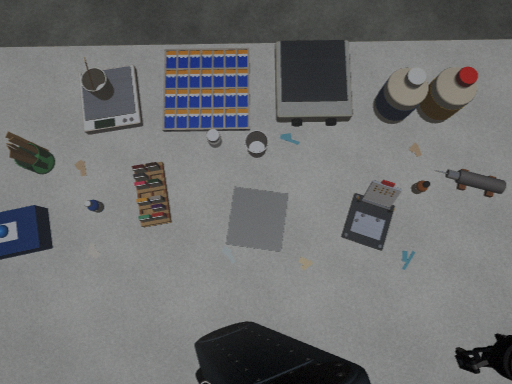

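Run:
```python
import cv2
a=cv2.imread("pics/top0.png")
cv2.imwrite("pics/c1.png",cv2.resize(a[130:270,80:280],None,fx=4,fy=4,interpolation=cv2.INTER_CUBIC))
cv2.imwrite("pics/c2.png",cv2.resize(a[40:190,200:400],None,fx=4,fy=4,interpolation=cv2.INTER_CUBIC))
```

```text
(no output)
```

View crops.

Run:
```python
import cv2
a=cv2.imread("pics/top0.png")
cv2.imwrite("pics/c1.png",cv2.resize(a[155:232,122:182],None,fx=7.5,fy=7.5,interpolation=cv2.INTER_CUBIC))
cv2.imwrite("pics/c2.png",cv2.resize(a[170:255,330:440],None,fx=7,fy=7,interpolation=cv2.INTER_CUBIC))
b=cv2.imread("pics/scene0.png")
cv2.imwrite("pics/c3.png",cv2.resize(b[210:275,285:355],None,fx=9,fy=9,interpolation=cv2.INTER_CUBIC))
cv2.imwrite("pics/c4.png",cv2.resize(b[115:170,190:255],None,fx=9,fy=9,interpolation=cv2.INTER_CUBIC))
```

```text
(no output)
```

View pics/c1.png

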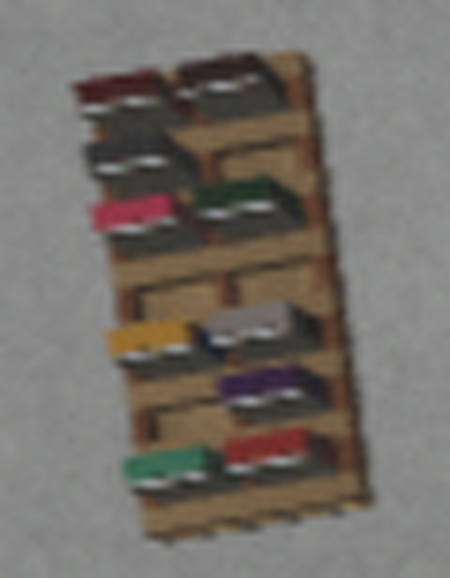

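View pics/c2.png

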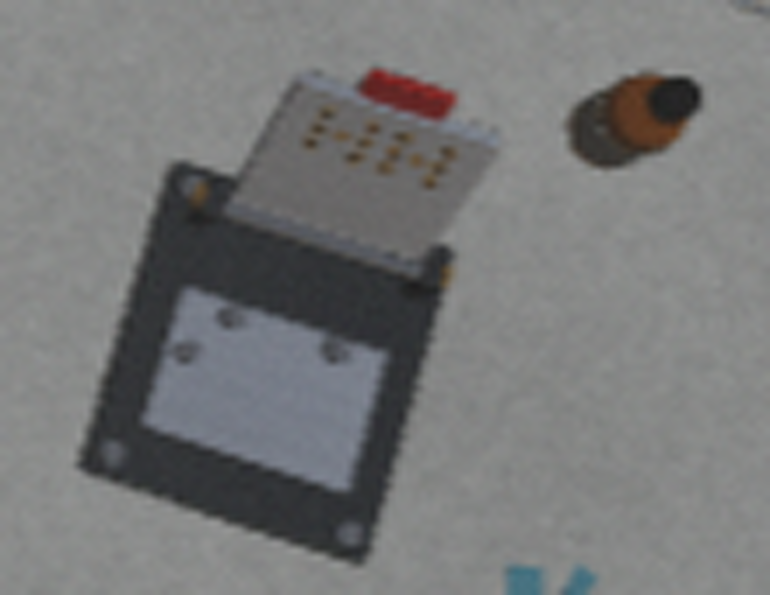

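View pics/c3.png

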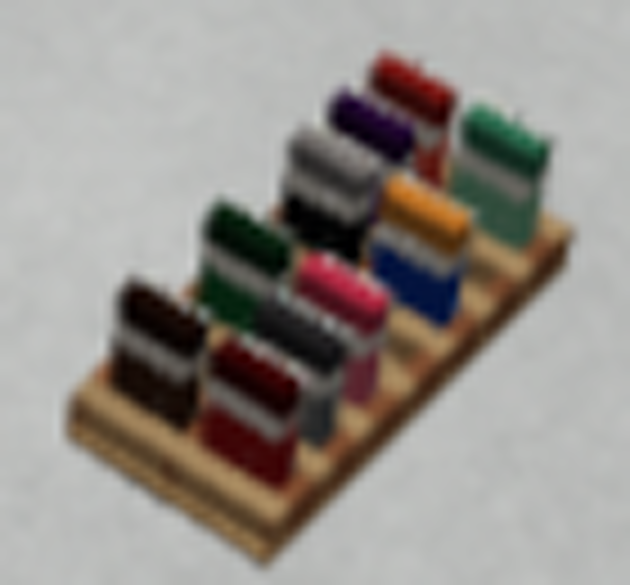

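View pics/c4.png

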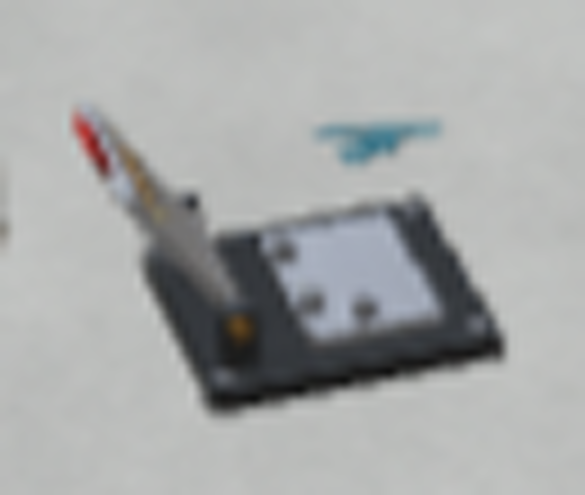

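```bash
cat > h.py <<'E'
import numpy as np, cv2
from scipy.spatial.transform import Rotation as Rn
def load(n): return dict(np.load(f"pics/{n}.npz"))
def snap(n,tag):
    from bench import viewer
    r=viewer.read_camera(n); cv2.imwrite(f"pics/{n}{tag}.png",cv2.cvtColor(r["image"],cv2.COLOR_RGB2BGR)); np.savez(f"pics/{n}{tag}.npz",**r); return r
def crop(r,u0,v0,u1,v1,f,name):
    a=cv2.cvtColor(r["image"],cv2.COLOR_RGB2BGR)[v0:v1,u0:u1]
    cv2.imwrite(f"pics/{name}.png",cv2.resize(a,None,fx=f,fy=f,interpolation=cv2.INTER_CUBIC))
def ray(r,u,v,z):
    T=r["world_to_cam"];R=T[:3,:3];c=-R.T@T[:3,3]
    d=R.T@np.linalg.inv(r["camera_matrix"])@np.array([u,v,1.])
    return c+d*(z-c[2])/d[2]
def proj(r,p):
    q=r["world_to_cam"]@np.append(p,1); q=r["camera_matrix"]@q[:3]; return q[:2]/q[2]
def tri(r1,p1,r2,p2):
    A=[]
    for r,p in((r1,p1),(r2,p2)):
        P=r["camera_matrix"]@r["world_to_cam"][:3]
        A+= [p[0]*P[2]-P[0],p[1]*P[2]-P[1]]
    X=np.linalg.svd(np.array(A))[2][-1]; return X[:3]/X[3]
E
python3 - <<'E'
from h import *
t=load("top0");s=load("scene0")
for r in(t,s): print("cam",-r["world_to_cam"][:3,:3].T@r["world_to_cam"][:3,3])
hs=cv2.cvtColor(t["image"],cv2.COLOR_RGB2HSV)
def blob(hsv,box,lo,hi):
    m=cv2.inRange(hsv,np.array(lo),np.array(hi)); k=np.zeros_like(m);u0,v0,u1,v1=box;k[v0:v1,u0:u1]=m[v0:v1,u0:u1]
    n,l,st,c=cv2.connectedComponentsWithStats(k)
    if n<2:return None
    i=1+np.argmax(st[1:,4]);return c[i],st[i],l==i
B=(125,160,175,230)
for nm,lo,hi in(("gold",(14,170,150),(24,255,255)),("pink",(160,120,120),(176,255,255)),("mint",(65,80,60),(90,255,255)),("red",(0,170,110),(6,255,255)),("purple",(125,80,40),(150,255,255))):
    b=blob(hs,B,lo,hi)
    if b: 
        r=cv2.minAreaRect(np.argwhere(b[2])[:,::-1].astype(np.float32))
        print(nm,b[0],b[1],r,ray(t,*b[0],.068))
hs2=cv2.cvtColor(s["image"],cv2.COLOR_RGB2HSV)
# jig features from crops
def c2(u,v): return (330+(u+.5)/7-.5,170+(v+.5)/7-.5)
for nm,p,z in(("plTL",(185,290),.02),("plTR",(388,352),.02),("plBR",(350,492),.02),("plBL",(145,428),.02),
 ("pinA",(232,317),.029),("pinB",(335,349),.029),("pinE",(186,350),.029),("baseBL",(82,467),.014),("baseBR",(364,560),.014),("baseTL",(175,165),.014)):
    print(nm,ray(t,*c2(*p),z))
E
```

```text
cam [ 0.34450905 -0.03064421  1.18634904]
cam [1.26432052 0.86531619 0.99229137]
gold [138. 199.] [138 199   1   1   1] ((138.0, 199.0), (0.0, 0.0), 0.0) [0.51214476 0.30882869 0.068     ]
pink [138.88 182.68] [135 181   9   4  25] ((139.0299835205078, 182.7100067138672), (2.5455849170684814, 8.34386157989502), 81.8698959350586) [0.55822712 0.30820038 0.068     ]
mint [143.87096774 216.38709677] [139 215  11   4  31] ((143.9729766845703, 216.33782958984375), (2.6303837299346924, 10.357135772705078), 80.53767395019531) [0.46353677 0.2906639  0.068     ]
purple [156.125 205.375] [152 204   9   4  24] ((155.97998046875, 205.3599853515625), (2.404163122177124, 8.34386157989502), 81.8698959350586) [0.493718   0.25778738 0.068     ]
plTL [ 0.47719253 -0.30396459  0.02      ]
plTR [ 0.45090537 -0.3849761   0.02      ]
plBR [ 0.39455026 -0.36605802  0.02      ]
plBL [ 0.42117834 -0.28485874  0.02      ]
pinA [ 0.46497022 -0.32025022  0.029     ]
pinB [ 0.45153664 -0.36099897  0.029     ]
pinE [ 0.45180791 -0.30098476  0.029     ]
baseBL [ 0.40605177 -0.25983192  0.014     ]
baseBR [ 0.36749295 -0.37172202  0.014     ]
baseTL [ 0.52990451 -0.30396175  0.014     ]
```

Run:
```python
from h import *
t=load("top0");s=load("scene0")
print(t["image"][200,138:148],)
for r,B in((t,(125,160,175,230)),(s,(285,210,355,275)),(t,(370,170,410,200)),(s,(190,115,220,150))):
    hs=cv2.cvtColor(r["image"],cv2.COLOR_RGB2HSV)
    for nm,lo,hi in(("gold",(12,150,140),(26,255,255)),("red",(0,150,90),(8,255,255)),("red2",(172,150,90),(180,255,255)),("mint",(65,80,60),(90,255,255))):
        m=cv2.inRange(hs,np.array(lo),np.array(hi));k=np.zeros_like(m);u0,v0,u1,v1=B;k[v0:v1,u0:u1]=m[v0:v1,u0:u1]
        n,l,st,c=cv2.connectedComponentsWithStats(k)
        for i in range(1,n):
            if st[i,4]>5: print(B,nm,c[i],st[i],ray(r,*c[i],.068))
```

```text
[[147 108  47]
 [151 112  52]
 [148 106  50]
 [145 106  48]
 [149 110  53]
 [149 110  52]
 [147 110  56]
 [149 112  62]
 [134 104  61]
 [ 88  68  45]]
(125, 160, 175, 230) gold [140.875      199.41666667] [137 198   9   4  24] [0.51088077 0.30077457 0.068     ]
(125, 160, 175, 230) red [157.15 213.8 ] [153 212   9   4  20] [0.47027494 0.25419904 0.068     ]
(125, 160, 175, 230) red2 [139.5 182.5] [135 181  10   4  24] [0.55871774 0.30648114 0.068     ]
(125, 160, 175, 230) mint [143.87096774 216.38709677] [139 215  11   4  31] [0.46353677 0.2906639  0.068     ]
(285, 210, 355, 275) gold [331.78947368 232.36842105] [328 230   9   6  19] [0.51564011 0.29962508 0.068     ]
(285, 210, 355, 275) red [330.25 218.5 ] [327 217   8   4  12] [0.47513766 0.25472204 0.068     ]
(285, 210, 355, 275) red2 [322.68 241.6 ] [318 239  10   6  25] [0.56430947 0.3091499  0.068     ]
(285, 210, 355, 275) mint [340.85714286 224.47619048] [337 222   9   6  21] [0.46915144 0.29358803 0.068     ]
(285, 210, 355, 275) mint [339.95833333 233.04166667] [336 230   8   7  24] [0.49858351 0.31696177 0.068     ]
(370, 170, 410, 200) red [387.76923077 182.79487179] [382 180  13   6  39] [ 0.54930969 -0.38467824  0.068     ]
```

Run:
```python
from h import *
t=load("top0");s=load("scene0")
X=tri(t,(387.8,182.8),s,(200,130.8));print("tab",X,proj(t,X),proj(s,X))
n=np.array([.440,-.334,0]);a=np.radians(-18.3);x=np.array([np.cos(a),np.sin(a),0]);y=np.array([-x[1],x[0],0])
h=n+.06*x+[0,0,.0385]
d=X-h;print(d@x,d@y,d[2],"theta",np.degrees(np.arctan2(d[2],-(d@x))))
for th in np.radians([106,112,118,124,130]):
  p=h+.088*np.array([0,0,np.sin(th)])-.088*np.cos(th)*x
  print(np.degrees(th),p,proj(t,p),proj(s,p))
for p in ((.02,.022,.029),(.02,-.022,.029),(0,.035,.029)):
  q=n+p[0]*x+p[1]*y+[0,0,p[2]]; print((proj(t,q)-[330,170])*7+3,(proj(s,q)-[190,115])*9+4)
# mat
m=cv2.inRange(t["image"],np.array([0,0,0]),np.array([255,255,255]))
for u,v in((233,188),(288,193),(282,250),(227,245)): print(ray(t,u,v,.002))
for q in((.5095,.2995,.068),):print(proj(t,q),proj(s,q))
for nm,u,v in (("clear",213,143),("cup",257,150),("amber",418,188),("blue",95,207)): print(nm,ray(t,u,v,.0))
```

```text
tab [ 0.54293081 -0.37293107  0.10817689] [388.10958853 182.43077983] [200.29169187 130.89095207]
0.04994919231924649 -0.004642649274481113 0.06967689255646789 theta 125.63555912061429
106.0 [ 0.51999488 -0.36045578  0.12309103] [385.6627423  190.01423877] [206.77602966 126.92165652]
112.0 [ 0.5282637  -0.36319043  0.12009218] [386.15716241 187.10241421] [204.64025092 128.01305868]
118.00000000000001 [ 0.53618962 -0.36581167  0.11619939] [386.51110449 184.40248856] [202.61299445 129.28738791]
124.0 [ 0.54368578 -0.36829079  0.11145531] [386.72194199 181.94670511] [200.71887276 130.72906156]
130.0 [ 0.55067007 -0.37060063  0.10591191] [386.78928073 179.76270566] [198.98067088 132.32029398]
[229.74959206 314.74466774] [324.10362173 292.1977742 ]
[335.33497337 347.6504411 ] [294.88331554 240.75259836]
[185.57371716 352.02786087] [376.15740489 298.79210608]
[0.55144226 0.04938377 0.002     ]
[ 0.53457738 -0.11207521  0.002     ]
[ 0.36945767 -0.09099747  0.002     ]
[0.38530282 0.06671222 0.002     ]
[141.31377918 199.90394157] [333.17170088 231.43192006]
clear [0.69001627 0.10970554 0.        ]
cup [ 0.66649703 -0.02249527  0.        ]
amber [ 0.54514778 -0.49349714  0.        ]
blue [0.50008463 0.4553347  0.        ]
```

```bash
cat >> h.py <<'E'
def plan(p1,R1,n,p0=None,R0=None):
    """rows from current/measured pose to target; returns rows (mm,deg in tool axes)"""
    if p0 is None:
        from bench import bot
        st=bot.read_state(); p0=st["tool_pos"]; R0=Rn.from_quat(st["tool_rot"])
    w=(R0.inv()*R1).as_rotvec()/n; dp=(np.array(p1)-p0)/n; R=R0
    for i in range(n):
        print(np.round(R.inv().apply(dp)*1000,1).tolist(),np.round(np.degrees(w),2).tolist()); R=R*Rn.from_rotvec(w)
def down(yaw_y):  # tool pointing down, tool y at world heading yaw_y (deg)
    a=np.radians(yaw_y); y=np.array([np.cos(a),np.sin(a),0]); z=np.array([0,0,-1.]); x=np.cross(y,z)
    return Rn.from_matrix(np.c_[x,y,z])
E
python3 - <<'E'
from h import *
plan((.335,-.10,.209),down(10.5),10)
plan((.512,.2995,.209),down(10.5),10,np.array((.335,-.10,.209)),down(10.5))
E
```

```text
[29.0, -32.9, 0.0] [-0.01, -0.01, -8.3]
[33.4, -28.3, -0.0] [-0.01, -0.01, -8.3]
[37.1, -23.2, -0.0] [-0.01, -0.01, -8.3]
[40.1, -17.6, -0.0] [-0.01, -0.01, -8.3]
[42.2, -11.6, -0.0] [-0.01, -0.01, -8.3]
[43.5, -5.4, -0.0] [-0.01, -0.01, -8.3]
[43.8, 0.9, -0.0] [-0.01, -0.01, -8.3]
[43.2, 7.2, -0.0] [-0.01, -0.01, -8.3]
[41.7, 13.4, -0.0] [-0.01, -0.01, -8.3]
[39.3, 19.3, -0.0] [-0.01, -0.01, -8.3]
[36.1, 24.7, 0.0] [0.0, 0.0, 0.0]
[36.1, 24.7, 0.0] [0.0, 0.0, 0.0]
[36.1, 24.7, 0.0] [0.0, 0.0, 0.0]
[36.1, 24.7, 0.0] [0.0, 0.0, 0.0]
[36.1, 24.7, 0.0] [0.0, 0.0, 0.0]
[36.1, 24.7, 0.0] [0.0, 0.0, 0.0]
[36.1, 24.7, 0.0] [0.0, 0.0, 0.0]
[36.1, 24.7, 0.0] [0.0, 0.0, 0.0]
[36.1, 24.7, 0.0] [0.0, 0.0, 0.0]
[36.1, 24.7, 0.0] [0.0, 0.0, 0.0]
```

```bash
python3 -m pendant '[[[29,-33,0],[0,0,-8.3],135],[[33,-28,0],[0,0,-8.3],135],[[37,-23,0],[0,0,-8.3],135],[[40,-18,0],[0,0,-8.3],135],[[42,-12,0],[0,0,-8.3],135],[[43,-5,0],[0,0,-8.3],135],[[44,1,0],[0,0,-8.3],135],[[43,7,0],[0,0,-8.3],135],[[42,13,0],[0,0,-8.3],135],[[39,19,0],[0,0,-8.3],135]]' 40; python3 -m pendant '[[[36,25,0],[0,0,0],135],[[36,25,0],[0,0,0],135],[[36,25,0],[0,0,0],135],[[36,25,0],[0,0,0],135],[[36,25,0],[0,0,0],135],[[36,25,0],[0,0,0],135],[[36,25,0],[0,0,0],135],[[36,25,0],[0,0,0],135],[[36,25,0],[0,0,0],135]]'
python3 - <<'E'
from h import *
plan((.512,.2995,.13),down(10.5),3)
E
```

```text
time: 1.1
tool_pos: [0.3338, -0.0996, 0.2092]
tool_rot: [0.637, 0.77, 0.0, 0.0]
wrist_force: [-0.3, -0.7, -1.0]
width: 0.0404
time: 2.0
tool_pos: [0.4962, 0.26, 0.2088]
tool_rot: [0.64, 0.769, -0.0, -0.0]
wrist_force: [0.3, -1.2, 0.2]
width: 0.0398
[12.0, 7.6, 26.3] [-0.01, 0.0, -0.01]
[12.0, 7.6, 26.3] [-0.01, 0.0, -0.01]
[12.0, 7.6, 26.3] [-0.01, 0.0, -0.01]
```

```bash
python3 -m pendant '[[[12,8,26],[0,0,0],135],[[12,8,26],[0,0,0],135],[[12,7,26],[0,0,0],135],[[0,0,26],[0,0,0],135],[[0,0,0],[0,0,0],135]]'
python3 - <<'E'
from h import *
r=snap("scene","1");t=snap("top","1")
from bench import bot
p=bot.read_state();print(p["tool_pos"],proj(r,p["tool_pos"]),proj(t,p["tool_pos"]))
crop(r,285,170,365,275,6,"c5");crop(t,110,150,190,240,6,"c6")
E
```

```text
time: 2.5
tool_pos: [0.5098, 0.2968, 0.1014]
tool_rot: [0.639, 0.769, -0.003, -0.001]
wrist_force: [-0.9, -0.6, 0.6]
width: 0.0403
[0.51179214 0.29747233 0.10529416] [333.5893147  222.49963147] [138.09088318 197.06940581]
```

View pics/c5.png

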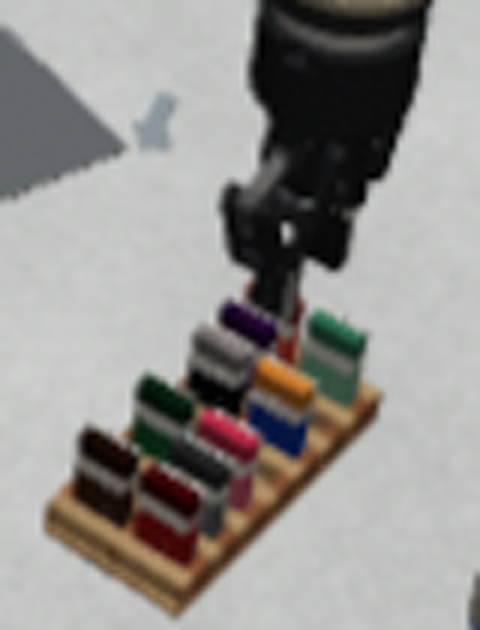

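View pics/c6.png

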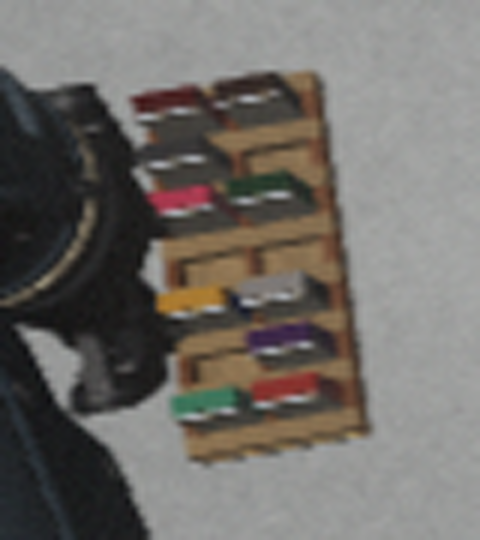

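```bash
python3 -m pendant '[[[2,0,18],[0,0,0],135],[[0,0,18],[0,0,0],135],[[0,0,18],[0,0,0],135],[[0,0,14],[0,0,0],135],[[0,0,0],[0,0,0],135],[[0,0,0],[0,0,0],135]]'; python3 -m pendant '[[[0,0,0],[0,0,0],160],[[0,0,0],[0,0,0],180],[[0,0,0],[0,0,0],200],[[0,0,0],[0,0,0],225],[[0,0,0],[0,0,0],225],[[0,0,0],[0,0,0],225]]' 40
```

```text
time: 3.2
tool_pos: [0.5126, 0.2999, 0.0389]
tool_rot: [0.64, 0.769, 0.001, 0.0]
wrist_force: [1.1, 0.2, -0.1]
width: 0.0401
time: 3.8
tool_pos: [0.5121, 0.2999, 0.0379]
tool_rot: [0.64, 0.769, 0.001, 0.0]
wrist_force: [-0.4, -0.6, 5.8]
width: 0.0107
```

```bash
python3 -m pendant '[[[0,0,0],[0,0,0],255],[[0,0,0],[0,0,0],255],[[0,0,0],[0,0,0],255]]' 50;python3 - <<'E'
from h import *
r=snap("scene","2")
crop(r,285,170,365,275,6,"c7")
E
```

```text
time: 4.1
tool_pos: [0.5122, 0.2999, 0.038]
tool_rot: [0.64, 0.769, 0.001, 0.0]
wrist_force: [-0.6, -0.8, 6.9]
width: 0.0103
```

View pics/c7.png

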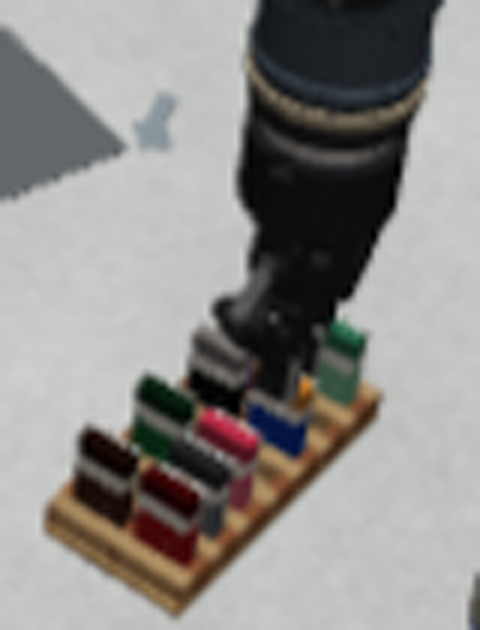

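```bash
python3 -m pendant '[[[0,0,-10],[0,0,0],255],[[0,0,-18],[0,0,0],255],[[0,0,-20],[0,0,0],255],[[0,0,-20],[0,0,0],255],[[0,0,-20],[0,0,0],255],[[0,0,-12],[0,0,0],255],[[0,0,0],[0,0,0],255]]';python3 - <<'E'
from h import *
r=snap("scene","3")
crop(r,285,150,365,275,5,"c8")
plan((.49,-.02,.12),down(10.5),9)
E
```

```text
time: 4.85
tool_pos: [0.5126, 0.3002, 0.1391]
tool_rot: [0.64, 0.769, 0.001, 0.0]
wrist_force: [0.3, 0.0, -0.2]
width: 0.01
[-34.5, -8.9, 1.9] [0.01, -0.0, -0.0]
[-34.5, -8.9, 1.9] [0.01, -0.0, -0.0]
[-34.5, -8.9, 1.9] [0.01, -0.0, -0.0]
[-34.5, -8.9, 2.0] [0.01, -0.0, -0.0]
[-34.5, -8.9, 2.0] [0.01, -0.0, -0.0]
[-34.5, -8.9, 2.0] [0.01, -0.0, -0.0]
[-34.5, -8.9, 2.0] [0.01, -0.0, -0.0]
[-34.5, -8.9, 2.0] [0.01, -0.0, -0.0]
[-34.5, -8.9, 2.0] [0.01, -0.0, -0.0]
```

View pics/c8.png

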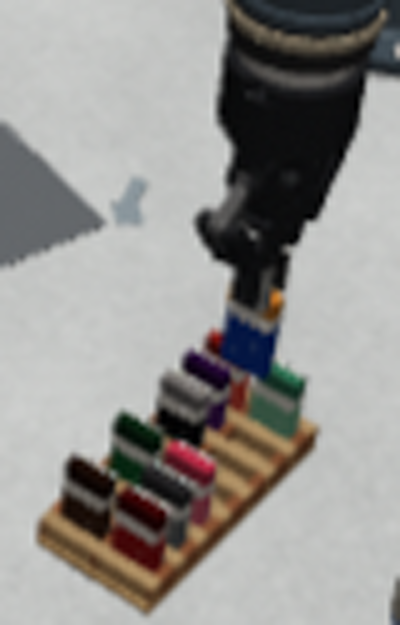

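```bash
python3 -m pendant '[[[-20,-5,0],[0,0,0],255],[[-35,-9,2],[0,0,0],255],[[-35,-9,2],[0,0,0],255],[[-35,-9,2],[0,0,0],255],[[-35,-9,2],[0,0,0],255],[[-35,-9,2],[0,0,0],255],[[-35,-9,2],[0,0,0],255],[[-35,-9,2],[0,0,0],255],[[-30,-9,4],[0,0,0],255],[[-15,-3,0],[0,0,0],255]]'; python3 -m pendant '[[[0,0,20],[0,0,0],255],[[0,0,20],[0,0,0],255],[[0,0,20],[0,0,0],255],[[0,0,10],[0,0,0],255],[[0,0,0],[0,0,0],255],[[0,0,0],[0,0,0],255]]'
```

```text
time: 5.9
tool_pos: [0.4871, -0.0224, 0.1177]
tool_rot: [0.641, 0.768, -0.001, -0.001]
wrist_force: [0.2, 0.1, 0.4]
width: 0.0102
time: 6.5
tool_pos: [0.4892, -0.0198, 0.0493]
tool_rot: [0.64, 0.769, -0.0, -0.0]
wrist_force: [-0.0, 0.8, -1.3]
width: 0.0105
```

Going down slowly until contact shows.

```bash
python3 -m pendant '[[[0,0,8],[0,0,0],255],[[0,0,5],[0,0,0],255],[[0,0,2],[0,0,0],255],[[0,0,0],[0,0,0],255],[[0,0,0],[0,0,0],255]]'
python3 - <<'E'
from h import *
r=snap("scene","4")
crop(r,235,120,335,225,6,"c9")
E
```

```text
time: 7.0
tool_pos: [0.4895, -0.0196, 0.0343]
tool_rot: [0.64, 0.769, 0.0, 0.0]
wrist_force: [0.5, -0.6, 0.1]
width: 0.0104
```

View pics/c9.png

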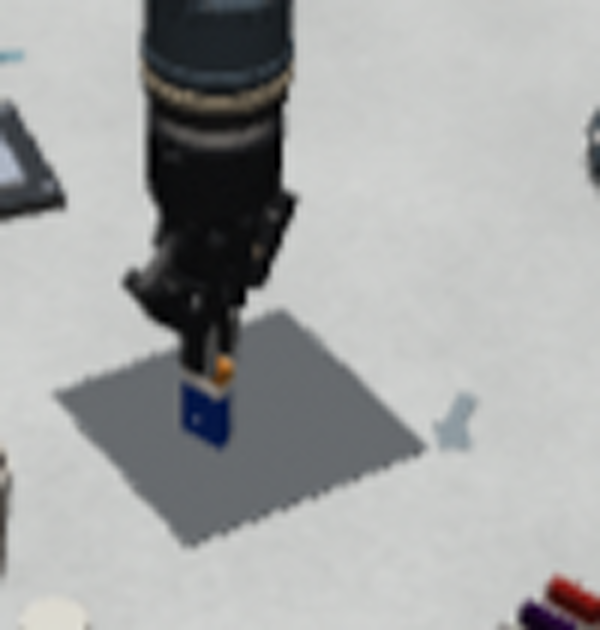

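```bash
python3 -m pendant '[[[0,0,1],[0,0,0],255],[[0,0,0],[0,0,0],255]]';python3 -m pendant '[[[0,0,1],[0,0,0],255],[[0,0,0],[0,0,0],255]]'; python3 -m pendant '[[[0,0,0.5],[0,0,0],255],[[0,0,0],[0,0,0],255]]'
```

```text
time: 7.25
tool_pos: [0.4894, -0.0197, 0.0332]
tool_rot: [0.64, 0.769, 0.0, -0.0]
wrist_force: [-0.0, 1.0, 0.4]
width: 0.0104
time: 7.45
tool_pos: [0.4893, -0.0197, 0.0321]
tool_rot: [0.64, 0.769, -0.0, -0.0]
wrist_force: [-0.4, -0.3, 0.1]
width: 0.0105
time: 7.65
tool_pos: [0.4895, -0.0197, 0.0319]
tool_rot: [0.64, 0.769, 0.0, 0.0]
wrist_force: [-1.0, 0.6, 3.7]
width: 0.0102
```

```bash
python3 -m pendant '[[[0,0,0],[0,0,0],205],[[0,0,0],[0,0,0],190],[[0,0,0],[0,0,0],165],[[0,0,0],[0,0,0],135],[[0,0,0],[0,0,0],135],[[0,0,0],[0,0,0],135]]'; python3 -m pendant '[[[0,0,-15],[0,0,0],135],[[0,0,-20],[0,0,0],135],[[0,0,-20],[0,0,0],135],[[0,0,-10],[0,0,0],160],[[0,0,0],[0,0,0],200]]'
python3 - <<'E'
from h import *
r=snap("scene","5")
crop(r,235,120,335,225,6,"c10")
E
```

```text
time: 8.25
tool_pos: [0.4894, -0.0197, 0.0317]
tool_rot: [0.64, 0.769, 0.0, -0.0]
wrist_force: [-0.5, -0.1, -0.3]
width: 0.0402
time: 8.75
tool_pos: [0.4903, -0.0197, 0.0978]
tool_rot: [0.64, 0.769, 0.001, 0.001]
wrist_force: [-0.5, -1.0, -0.7]
width: 0.0195
```

View pics/c10.png

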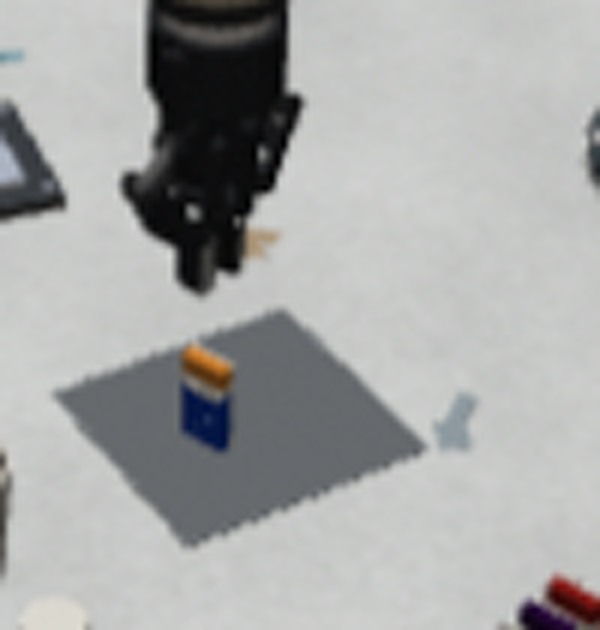

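```bash
python3 -m pendant '[[[0,20,0],[0,0,0],255],[[0,25,0],[0,0,0],255],[[0,0,15],[0,0,0],255],[[0,0,20],[0,0,0],255],[[0,0,12],[0,0,0],255],[[0,-8,0],[0,0,0],255],[[0,-6,0],[0,0,0],255]]'; python3 -m pendant '[[[0,-5,0],[0,0,0],255],[[0,-5,0],[0,0,0],255],[[0,-5,0],[0,0,0],255],[[0,-5,0],[0,0,0],255],[[0,-5,0],[0,0,0],255],[[0,0,0],[0,0,0],255]]'
python3 - <<'E'
from h import *
r=snap("scene","6")
crop(r,235,120,335,225,6,"c11")
E
```

```text
time: 9.5
tool_pos: [0.5186, -0.0142, 0.0494]
tool_rot: [0.64, 0.769, -0.0, -0.001]
wrist_force: [-0.2, -0.7, 0.3]
width: 0.0003
time: 10.1
tool_pos: [0.4945, -0.0187, 0.0498]
tool_rot: [0.64, 0.769, -0.0, -0.0]
wrist_force: [0.7, 0.2, 0.6]
width: -0.0
```

View pics/c11.png

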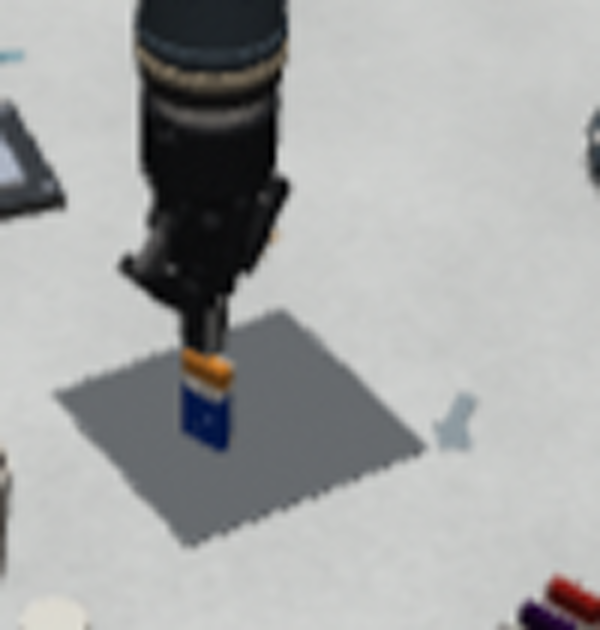

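Run:
```python
from h import *
from bench import bot
r=snap("scene","7");st=bot.read_state();p=st["tool_pos"];print(p,st["width"],st["wrist_force"])
f=lambda q:(proj(r,q)-[235,120])*6+3
print(f(p),f((.4894,-.0197,.062)),f((.4894,-.0197,.002)))
t=snap("top","7");crop(t,200,150,300,260,6,"c12")
crop(r,235,120,335,225,6,"c11b")
```

```text
[ 0.49543094 -0.01858322  0.04982698] -3.5095625819464e-05 [0.04529175 0.44389746 0.12272326]
[204.83325747 379.45654871] [211.92400232 358.15977751] [209.80149061 436.97058223]
```

View pics/c12.png

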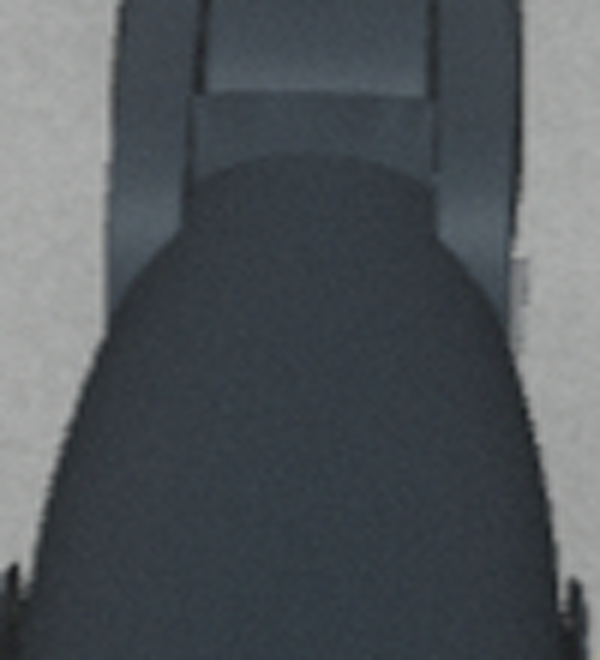

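View pics/c11b.png

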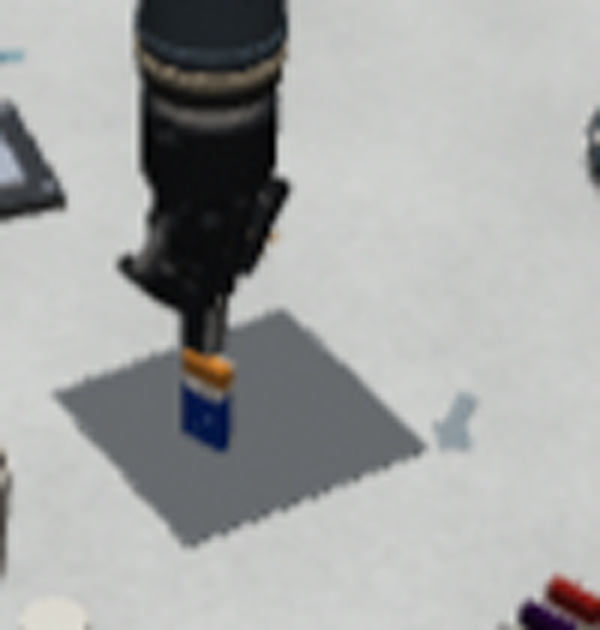

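Run:
```python
from h import *
a=load("scene5");b=load("scene7")
im=[cv2.resize(cv2.cvtColor(r["image"],cv2.COLOR_RGB2BGR)[160:200,255:285],None,fx=12,fy=12,interpolation=cv2.INTER_NEAREST) for r in(a,b)]
cv2.imwrite("pics/c13.png",np.hstack(im))
```

```text
(no output)
```

View pics/c13.png

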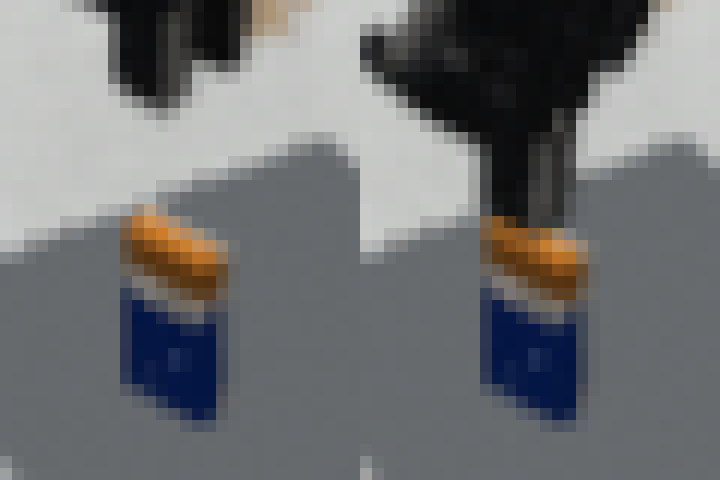

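Run:
```python
from h import *
r=load("scene5")
for q in ((.4903,-.0197,.0978),(.4903,-.0197,.115),(.4954,-.0186,.0498),(.4954,-.0186,.067)): print(q,proj(r,q),(proj(r,q)-[255,160])*12+6)
```

```text
(0.4903, -0.0197, 0.0978) [269.84075681 171.12970272] [184.08908173 139.55643263]
(0.4903, -0.0197, 0.115) [269.94735663 167.11652743] [185.36827961  91.39832918]
(0.4954, -0.0186, 0.0498) [268.64239537 182.74294671] [169.70874447 278.91536049]
(0.4954, -0.0186, 0.067) [268.73817767 178.88976228] [170.85813198 232.67714738]
```

```bash
python3 -m pendant '[[[0,10,0],[0,0,0],255],[[0,20,0],[0,0,0],255],[[0,10,0],[0,0,0],255],[[0,0,0],[0,0,0],255],[[0,0,0],[0,0,0],255]]'
python3 - <<'E'
from h import *
from bench import bot
b=snap("scene","8");p=bot.read_state()["tool_pos"];print(p,(proj(b,p)-[245,160])*12+6)
cv2.imwrite("pics/c14.png",cv2.resize(cv2.cvtColor(b["image"],cv2.COLOR_RGB2BGR)[160:205,245:295],None,fx=12,fy=12,interpolation=cv2.INTER_NEAREST))
E
```

```text
time: 10.75
tool_pos: [0.5342, -0.0112, 0.0493]
tool_rot: [0.64, 0.769, -0.0, -0.001]
wrist_force: [0.1, 0.1, 0.2]
width: -0.0
[ 0.53390855 -0.01129373  0.04935567] [203.63127447 345.16882486]
```

View pics/c14.png

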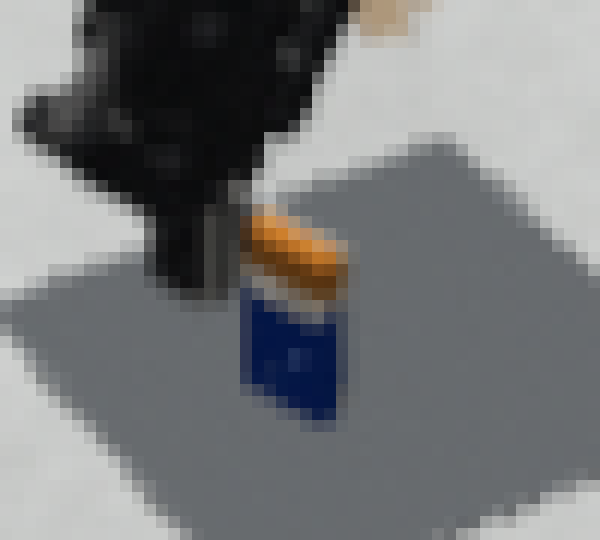

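```bash
python3 -m pendant '[[[0,0,14],[0,0,0],255],[[0,-10,0],[0,0,0],255],[[0,-6,0],[0,0,0],255],[[0,-5,0],[0,0,0],255],[[0,-5,0],[0,0,0],255],[[0,-5,0],[0,0,0],255],[[0,0,0],[0,0,0],255]]'
python3 - <<'E'
from h import *
from bench import bot
b=snap("scene","9");p=bot.read_state()["tool_pos"];print(p,(proj(b,p)-[245,160])*12+6)
cv2.imwrite("pics/c15.png",cv2.resize(cv2.cvtColor(b["image"],cv2.COLOR_RGB2BGR)[160:205,245:295],None,fx=12,fy=12,interpolation=cv2.INTER_NEAREST))
E
```

```text
time: 11.5
tool_pos: [0.5035, -0.0171, 0.036]
tool_rot: [0.64, 0.769, 0.0, -0.0]
wrist_force: [-0.3, 0.2, 0.5]
width: -0.0002
[ 0.50402228 -0.01701636  0.03599729] [269.750933   329.88030615]
```

View pics/c15.png

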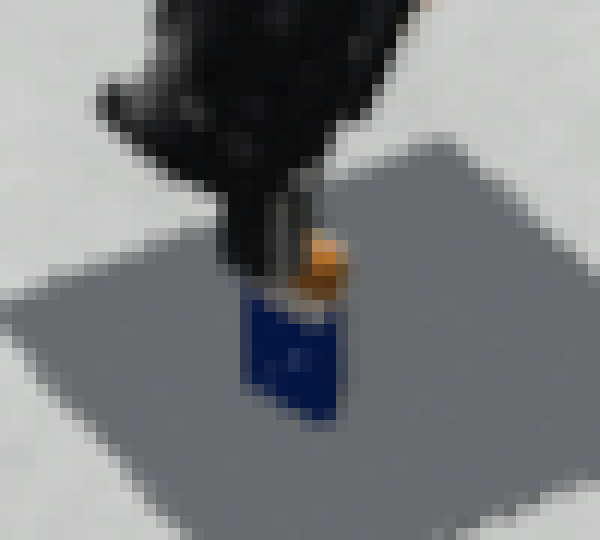

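```bash
python3 -m pendant '[[[0,-4,0],[0,0,0],255],[[0,-4,0],[0,0,0],255],[[0,-4,0],[0,0,0],255],[[0,-4,0],[0,0,0],255],[[0,0,0],[0,0,0],255],[[0,0,0],[0,0,0],255]]'
python3 - <<'E'
from h import *
from bench import bot
b=snap("scene","10");p=bot.read_state()["tool_pos"];print(p,(proj(b,p)-[245,160])*12+6)
cv2.imwrite("pics/c16.png",cv2.resize(cv2.cvtColor(b["image"],cv2.COLOR_RGB2BGR)[160:205,245:295],None,fx=12,fy=12,interpolation=cv2.INTER_NEAREST))
E
```

```text
time: 12.15
tool_pos: [0.4884, -0.0199, 0.0358]
tool_rot: [0.64, 0.769, 0.0, 0.0]
wrist_force: [-0.4, -0.7, -0.6]
width: -0.0003
[ 0.48857007 -0.01984269  0.0357766 ] [303.8055074  304.83890641]
```

View pics/c16.png

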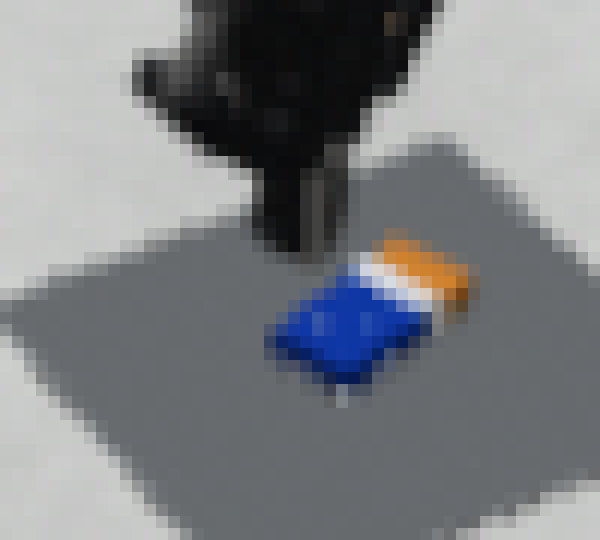

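```bash
python3 -m pendant '[[[0,0,-20],[0,0,0],200],[[-10,0,-40],[0,0,8],135],[[-20,0,-30],[0,0,8],135],[[0,0,0],[0,0,8],135],[[0,0,0],[0,0,8],135],[[0,0,0],[0,0,0],135]]'
python3 - <<'E'
from h import *
from bench import bot
b=snap("scene","11");st=bot.read_state();print(st["joints"])
I=b["image"];hs=cv2.cvtColor(I,cv2.COLOR_RGB2HSV)
u0,v0,u1,v1=255,172,300,200
m=np.zeros(I.shape[:2],np.uint8); sub=(hs[v0:v1,u0:u1,1]>70)|(I[v0:v1,u0:u1].min(2)>140); m[v0:v1,u0:u1]=sub*255
c=max(cv2.findContours(m,cv2.RETR_EXTERNAL,cv2.CHAIN_APPROX_NONE)[0],key=cv2.contourArea);print(cv2.minAreaRect(c),cv2.contourArea(c))
cv2.imwrite("pics/c17.png",np.hstack([cv2.resize(x[160:205,245:295],None,fx=8,fy=8,interpolation=cv2.INTER_NEAREST) for x in(cv2.cvtColor(I,cv2.COLOR_RGB2BGR),cv2.cvtColor(m,cv2.COLOR_GRAY2BGR))]))
t=snap("top","11");cv2.imwrite("pics/c18.png",cv2.resize(cv2.cvtColor(t["image"],cv2.COLOR_RGB2BGR)[120:280,180:340],None,fx=3.5,fy=3.5))
E
```

```text
time: 12.8
tool_pos: [0.4913, -0.0498, 0.1259]
tool_rot: [0.827, 0.562, 0.0, 0.0]
wrist_force: [0.5, 0.0, -0.2]
width: 0.0404
[-1.00895283e-01  2.29027435e-01 -2.46434946e-01  1.09529916e+00
  8.01113073e-05  1.84285633e+00]
((291.0, 179.5), (15.0, 16.0), 90.0) 114.5
```

View pics/c17.png

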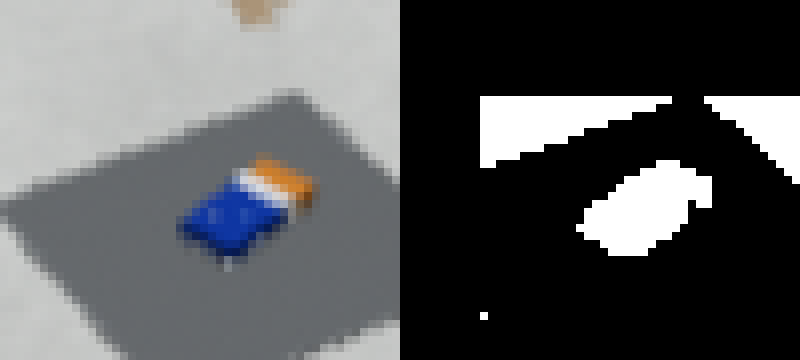

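View pics/c18.png

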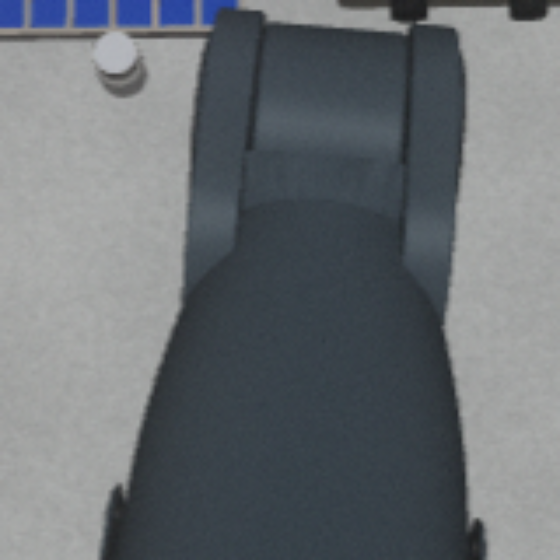

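Run:
```python
from h import *
b=load("scene11")
C=[(262,157),(315,182),(232,248),(180,222)]
P=np.array([ray(b,245+(u+.5)/8-.5,160+(v+.5)/8-.5,.014) for u,v in C]);print(P[:,:2],P.mean(0))
g=(P[0]+P[1])/2-(P[2]+P[3])/2;print("len",np.linalg.norm(g),np.degrees(np.arctan2(g[1],g[0])), np.linalg.norm(P[0]-P[1]),np.linalg.norm(P[2]-P[3]))
```

```text
[[ 0.42794426 -0.04814641]
 [ 0.42118135 -0.01919615]
 [ 0.48114136 -0.00729471]
 [ 0.48747176 -0.03572714]] [ 0.45443468 -0.0275911   0.014     ]
len 0.060968765138520946 -168.49506924845446 0.029729680682639974 0.029128628501844864
```

Run:
```python
from h import *
plan((.4544,-.0276,.06),down(-78.5),7)
```

```text
[1.0, -6.0, 9.4] [-0.0, 0.0, 8.17]
[0.2, -6.1, 9.4] [-0.0, 0.0, 8.17]
[-0.7, -6.1, 9.4] [-0.0, 0.0, 8.17]
[-1.6, -5.9, 9.4] [-0.0, 0.0, 8.17]
[-2.4, -5.6, 9.4] [-0.0, 0.0, 8.17]
[-3.2, -5.2, 9.4] [-0.0, 0.0, 8.17]
[-3.9, -4.7, 9.4] [-0.0, 0.0, 8.17]
```

```bash
python3 -m pendant '[[[1,-6,9],[0,0,8.2],105],[[0,-6,9],[0,0,8.2],105],[[-1,-6,10],[0,0,8.2],105],[[-1,-6,10],[0,0,8.2],105],[[-2,-6,10],[0,0,8.2],105],[[-3,-5,9],[0,0,8.2],105],[[-4,-5,9],[0,0,8],105],[[0,0,0],[0,0,0],105],[[0,0,0],[0,0,0],105]]'
python3 - <<'E'
from h import *
from bench import bot
b=snap("scene","12");p=bot.read_state()["tool_pos"];R=Rn.from_quat(bot.read_state()["tool_rot"]);print(p,(proj(b,p)-[245,150])*10+5, R.as_matrix()[:,1])
for s in(-1,1):
  for k in (0,-.012,-.02): print(s,k,(proj(b,p+R.apply([0,s*.025,k]))-[245,150])*10+5)
crop(b,245,150,305,205,10,"c19")
E
```

```text
time: 13.8
tool_pos: [0.455, -0.0268, 0.0598]
tool_rot: [0.995, 0.101, -0.0, -0.0]
wrist_force: [0.3, -0.2, -0.6]
width: 0.0504
[ 0.45546411 -0.02688065  0.06003925] [313.09830594 254.22470566] [ 2.00814028e-01 -9.79629378e-01  8.90640817e-05]
-1 0 [369.50846648 282.03491968]
-1 -0.012 [370.84174164 255.0432138 ]
-1 -0.02 [371.73819828 236.89475147]
1 0 [257.58942182 226.85882101]
1 -0.012 [258.33778092 200.02272944]
1 -0.02 [258.8408877  181.98136457]
```

View pics/c19.png

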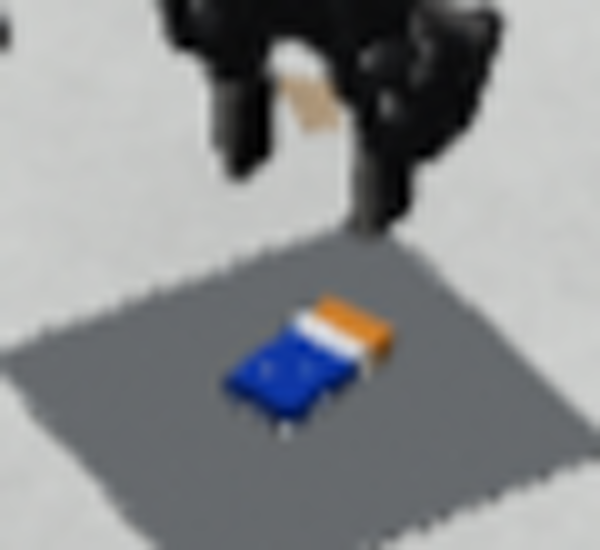

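```bash
python3 -m pendant '[[[0,0,12],[0,0,0],105],[[0,0,10],[0,0,0],105],[[0,0,5],[0,0,0],105],[[0,0,0],[0,0,0],105],[[0,0,0],[0,0,0],105]]'
python3 - <<'E'
from h import *
b=snap("scene","13")
crop(b,245,150,305,205,10,"c20")
E
```

```text
time: 14.35
tool_pos: [0.455, -0.0269, 0.0328]
tool_rot: [0.995, 0.098, -0.0, -0.0]
wrist_force: [-0.4, 0.6, 0.3]
width: 0.05
```

View pics/c20.png

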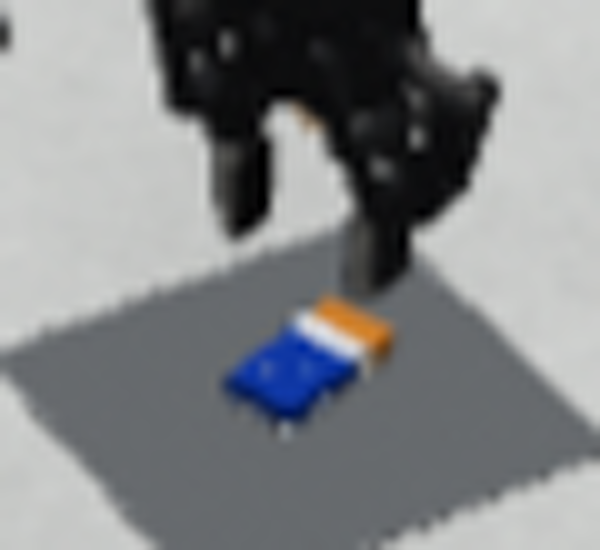

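Run:
```python
from h import *
from bench import bot
b=load("scene13")
R=Rn.from_quat([.995,.098,0,0])
for s in(-1,0,1):
  for z in (.002,.014,.033,.053): 
    q=np.array([.455,-.0269,z])+R.apply([0,s*.028,0]); print(s,z,(proj(b,q)-[245,150])*10+5)
```

```text
-1 0.002 [370.62742766 411.84211075]
-1 0.014 [371.92230684 386.13583152]
-1 0.033 [373.99922505 344.90430976]
-1 0.053 [376.22156703 300.78579732]
0 0.002 [309.22618954 380.08296746]
0 0.014 [310.20526732 354.4483469 ]
0 0.033 [311.7754754  313.33650734]
0 0.053 [313.45538068 269.35253033]
1 0.002 [248.90412646 348.88201608]
1 0.014 [249.57828101 323.32053016]
1 0.033 [250.65934212 282.33062886]
1 0.053 [251.81576069 238.48344707]
```

```bash
python3 -m pendant '[[[0,-1,12],[0,0,0],105],[[0,0,10],[0,0,0],105],[[0,0,5],[0,0,0],105],[[0,0,0],[0,0,0],105],[[0,0,0],[0,0,0],105]]'
python3 - <<'E'
from h import *
b=snap("scene","14")
crop(b,245,150,305,205,10,"c21")
E
```

```text
time: 14.9
tool_pos: [0.4547, -0.0259, 0.0058]
tool_rot: [0.995, 0.098, -0.0, -0.0]
wrist_force: [-0.2, -0.3, -0.3]
width: 0.0504
```

View pics/c21.png

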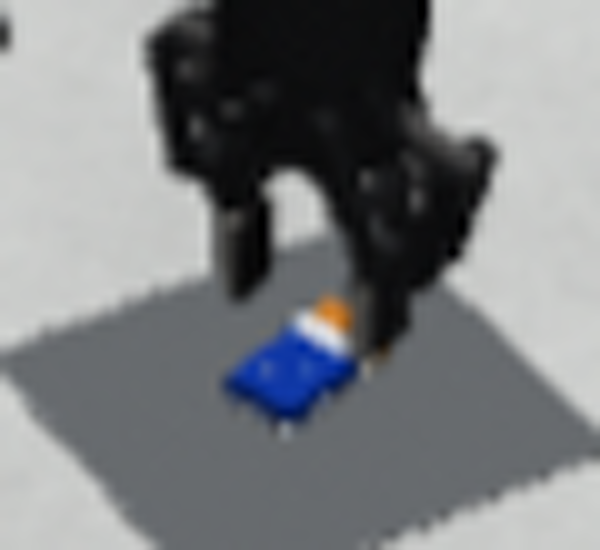

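```bash
python3 -m pendant '[[[0,-1,8],[0,0,0],105],[[0,0,5],[0,0,0],105],[[0,0,2],[0,0,0],105],[[0,0,0],[0,0,0],105],[[0,0,0],[0,0,0],105]]';python3 -m pendant '[[[0,0,2],[0,0,0],105],[[0,0,0],[0,0,0],105]]'
python3 - <<'E'
from h import *
b=snap("scene","15")
crop(b,245,150,305,205,10,"c22")
E
```

```text
time: 15.45
tool_pos: [0.4545, -0.0249, -0.0093]
tool_rot: [0.995, 0.098, -0.0, -0.0]
wrist_force: [-0.6, -0.4, 0.1]
width: 0.0501
time: 15.65
tool_pos: [0.4545, -0.0249, -0.0114]
tool_rot: [0.995, 0.098, 0.0, -0.0]
wrist_force: [-0.2, 0.2, -0.5]
width: 0.0503
```

View pics/c22.png

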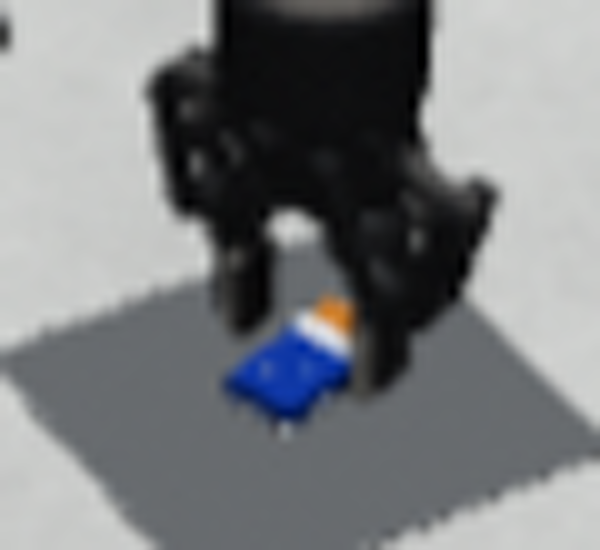

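```bash
python3 -m pendant '[[[0,0,3],[0,0,0],105],[[0,0,0],[0,0,0],105]]';python3 -m pendant '[[[0,0,1.5],[0,0,0],105],[[0,0,0],[0,0,0],105]]';  python3 -m pendant '[[[0,0,0],[0,0,0],130],[[0,0,0],[0,0,0],155],[[0,0,0],[0,0,0],180],[[0,0,0],[0,0,0],200],[[0,0,0],[0,0,0],200]]' 30
python3 - <<'E'
from h import *
b=snap("scene","16")
crop(b,245,150,305,205,10,"c23")
E
```

```text
time: 15.9
tool_pos: [0.4543, -0.0249, -0.0146]
tool_rot: [0.995, 0.098, -0.0, -0.0]
wrist_force: [0.2, 0.1, -1.5]
width: 0.0497
time: 16.1
tool_pos: [0.4544, -0.0249, -0.016]
tool_rot: [0.995, 0.098, -0.0, -0.0]
wrist_force: [-0.1, -0.5, 0.1]
width: 0.0502
time: 16.6
tool_pos: [0.4546, -0.0249, -0.0156]
tool_rot: [0.995, 0.098, 0.0, -0.0]
wrist_force: [-1.4, 0.3, 4.4]
width: 0.029
```

View pics/c23.png

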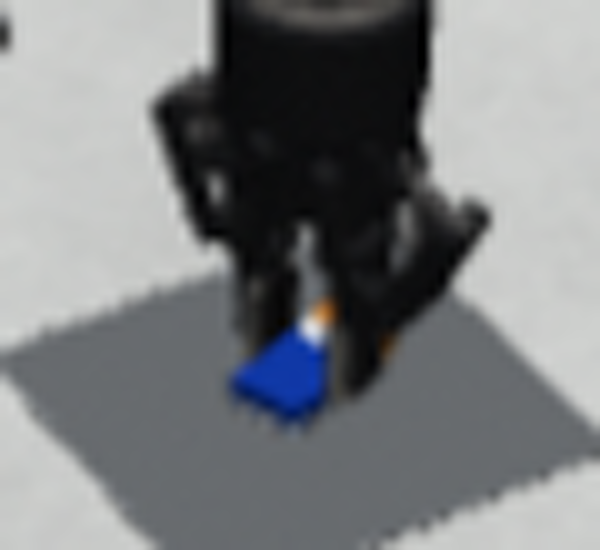

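Run:
```python
from h import *
b=load("scene0")
c4=lambda u,v:(190+(u+.5)/9-.5,115+(v+.5)/9-.5)
A,B,E=[ray(b,*c4(*p),.029)[:2] for p in((312,298),(284,248),(365,307))];print(A,B,E)
d=A-B;print(np.linalg.norm(d),np.degrees(np.arctan2(-d[0],d[1])))
a=np.radians(-18.3);x=np.array([np.cos(a),np.sin(a)]);y=np.array([-x[1],x[0]])
print("nest",(A+B)/2-.02*x, E-.035*y)
for p in((262,237),(388,205),(444,315),(310,340)): print(ray(b,*c4(*p),.02)[:2])
cv2.imwrite("pics/c24.png",cv2.resize(cv2.cvtColor(b["image"],cv2.COLOR_RGB2BGR)[128:165,212:250],None,fx=16,fy=16,interpolation=cv2.INTER_CUBIC))
n=np.array([.4425,-.3335]); q=n-.004*x-.004*y;print(q)
plan((.4546,-.0249,.09),down(-78.5),5)
plan((*q,.09),down(-18.3),9,np.array((.4546,-.0249,.09)),down(-78.5))
```

```text
[ 0.47272929 -0.31904146] [ 0.45931918 -0.35941808] [ 0.45861944 -0.29868196]
0.042545307525423855 -18.372657103207512
nest [ 0.44703573 -0.33294992] [ 0.4476297  -0.33191186]
[ 0.45438501 -0.38454945]
[ 0.39370664 -0.37007541]
[ 0.42748304 -0.2825371 ]
[ 0.48508598 -0.3039986 ]
[ 0.43744633 -0.33604173]
[0.0, 0.0, -21.1] [-0.0, -0.0, -0.05]
[0.0, 0.0, -21.1] [-0.0, -0.0, -0.05]
[0.0, 0.0, -21.1] [-0.0, -0.0, -0.05]
[0.0, 0.0, -21.1] [-0.0, -0.0, -0.05]
[-0.0, 0.0, -21.1] [-0.0, -0.0, -0.05]
[-8.8, 33.5, 0.0] [0.0, 0.0, -6.69]
[-12.6, 32.2, 0.0] [0.0, 0.0, -6.69]
[-16.3, 30.6, 0.0] [0.0, 0.0, -6.69]
[-19.7, 28.5, 0.0] [0.0, 0.0, -6.69]
[-22.9, 26.0, 0.0] [0.0, 0.0, -6.69]
[-25.8, 23.1, 0.0] [0.0, 0.0, -6.69]
[-28.3, 20.0, 0.0] [0.0, 0.0, -6.69]
[-30.4, 16.5, 0.0] [0.0, 0.0, -6.69]
[-32.1, 12.9, 0.0] [0.0, 0.0, -6.69]
```

View pics/c24.png

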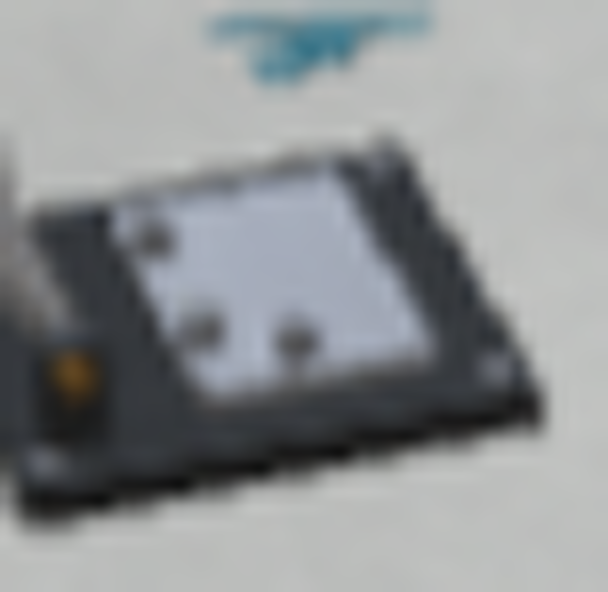

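```bash
python3 -m pendant '[[[0,0,-6],[0,0,0],255],[[0,0,-15],[0,0,0],255],[[0,0,-22],[0,0,0],255],[[0,0,-22],[0,0,0],255],[[0,0,-22],[0,0,0],255],[[0,0,-18],[0,0,0],255],[[0,0,0],[0,0,0],255]]' 40
python3 - <<'E'
from h import *
b=snap("scene","17");crop(b,230,110,310,205,6,"c25")
a=np.radians(-18.3);x=np.array([np.cos(a),np.sin(a)]);y=np.array([-x[1],x[0]])
n=np.array([.443,-.334]); q=n-.006*x-.004*y;print(q)
plan((*q,.09),down(-18.3),9)
E
```

```text
time: 17.35
tool_pos: [0.4561, -0.025, 0.0915]
tool_rot: [0.995, 0.098, 0.002, 0.0]
wrist_force: [0.8, 0.2, -0.1]
width: 0.0283
[ 0.43604748 -0.33591375]
[-8.9, 33.5, 0.0] [0.01, -0.01, -6.72]
[-12.7, 32.2, 0.0] [0.01, -0.01, -6.72]
[-16.4, 30.5, 0.0] [0.01, -0.01, -6.72]
[-19.8, 28.4, 0.0] [0.01, -0.01, -6.72]
[-23.0, 25.9, 0.0] [0.01, -0.01, -6.72]
[-25.9, 23.0, 0.0] [0.01, -0.01, -6.72]
[-28.4, 19.8, 0.0] [0.01, -0.01, -6.72]
[-30.5, 16.3, 0.0] [0.01, -0.01, -6.72]
[-32.2, 12.7, 0.0] [0.01, -0.01, -6.72]
```

View pics/c25.png

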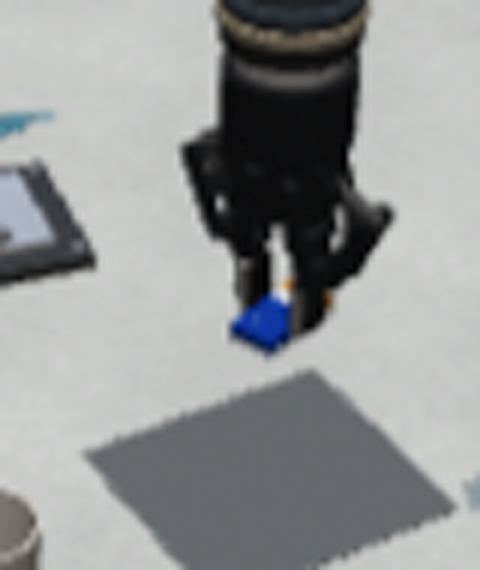

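```bash
python3 -m pendant '[[[-9,33,0],[0,0,-6.7],255],[[-13,32,0],[0,0,-6.7],255],[[-16,30,0],[0,0,-6.7],255],[[-20,28,0],[0,0,-6.7],255],[[-23,26,0],[0,0,-6.7],255],[[-26,23,0],[0,0,-6.7],255],[[-28,20,0],[0,0,-6.7],255],[[-30,16,0],[0,0,-6.7],255],[[-32,13,0],[0,0,-6.7],255],[[0,0,0],[0,0,0],255]]'
python3 - <<'E'
from h import *
plan((.436,-.3359,.04),down(-18.3),4)
E
```

```text
time: 18.4
tool_pos: [0.4344, -0.3371, 0.0878]
tool_rot: [0.811, 0.585, -0.0, -0.0]
wrist_force: [0.2, -0.2, -0.7]
width: 0.0285
[0.4, 0.3, 11.9] [-0.01, 0.01, -0.02]
[0.4, 0.3, 11.9] [-0.01, 0.01, -0.02]
[0.4, 0.3, 11.9] [-0.01, 0.01, -0.02]
[0.4, 0.3, 11.9] [-0.01, 0.01, -0.02]
```

```bash
python3 -m pendant '[[[1,1,15],[0,0,0],255],[[0,0,20],[0,0,0],255],[[0,0,20],[0,0,0],255],[[0,0,10],[0,0,0],255],[[0,0,0],[0,0,0],255]]'
python3 - <<'E'
from h import *
from bench import bot
p=bot.read_state()["tool_pos"];print(p)
b=snap("scene","18");t=snap("top","18")
crop(b,190,100,255,170,9,"c26");crop(t,325,160,445,260,6,"c27")
E
```

```text
time: 18.9
tool_pos: [0.435, -0.3317, 0.0224]
tool_rot: [0.811, 0.585, -0.0, -0.002]
wrist_force: [-0.4, 0.0, -0.1]
width: 0.0289
[ 0.43502023 -0.33173334  0.02236922]
```

View pics/c26.png

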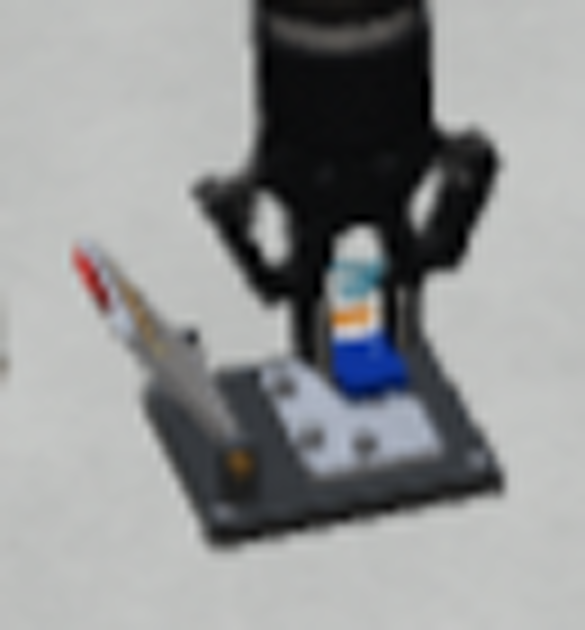

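View pics/c27.png

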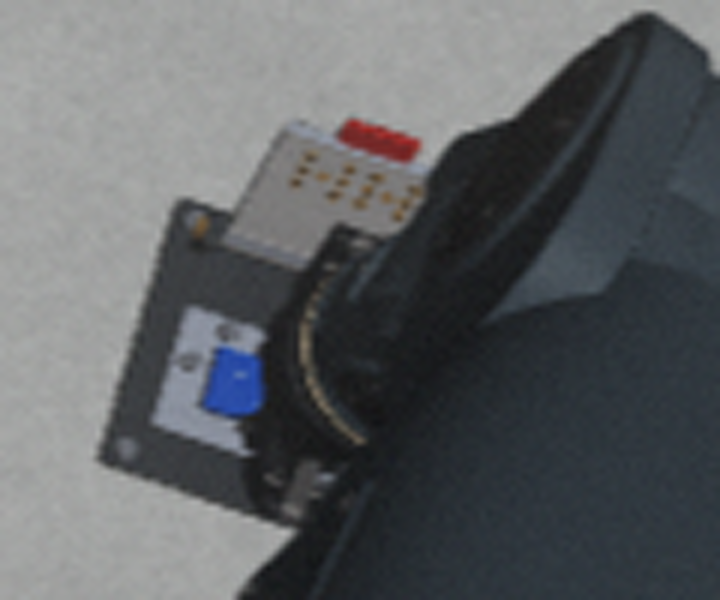

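Run:
```python
from h import *
t=load("top18");I=t["image"]
cv2.imwrite("pics/c28.png",cv2.resize(cv2.cvtColor(I,cv2.COLOR_RGB2BGR)[205:240,345:385],None,fx=16,fy=16,interpolation=cv2.INTER_NEAREST))
b=load("scene18");cv2.imwrite("pics/c29.png",cv2.resize(cv2.cvtColor(b["image"],cv2.COLOR_RGB2BGR)[125:158,215:245],None,fx=16,fy=16,interpolation=cv2.INTER_NEAREST))
p=np.array([.435,-.3317,.0224]);a=np.radians(-18.4);x=np.array([np.cos(a),np.sin(a),0]);y=np.array([-x[1],x[0],0]);c=p+[0,0,.0236]
for s in((15,30,6),(-15,30,6),(15,8,6),(-15,8,6),(15,30,-6),(-15,30,-6)):
    q=c+s[0]*1e-3*x+s[1]*1e-3*y+[0,0,s[2]*1e-3]; print(s,(proj(t,q)-[345,205])*16+8,(proj(b,q)-[215,125])*16+8)
```

```text
(15, 30, 6) [254.9473191 188.3906259] [223.69293932 292.75118852]
(-15, 30, 6) [208.94106042 353.30704854] [339.25586233 269.30300077]
(15, 8, 6) [377.90192644 226.98517127] [196.91865308 246.710677  ]
(-15, 8, 6) [332.36321259 392.27401158] [311.54021155 223.69459217]
(15, 30, -6) [238.54370849 195.45117203] [225.65823461 333.38357653]
(-15, 30, -6) [192.94469287 358.68922931] [340.69219072 309.84961323]
```

View pics/c28.png

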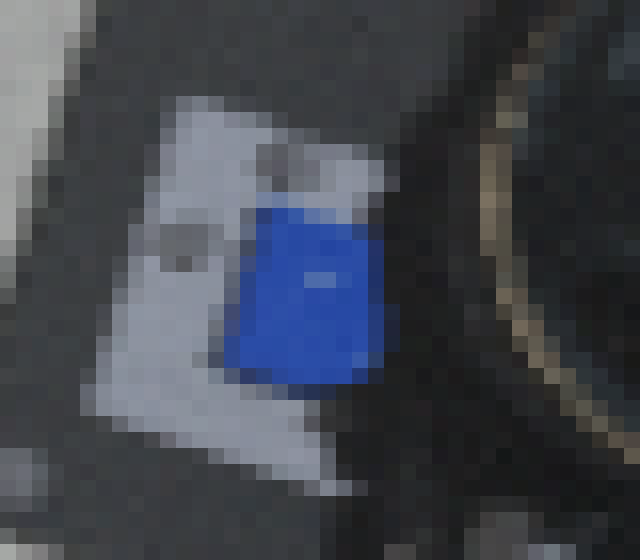

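View pics/c29.png

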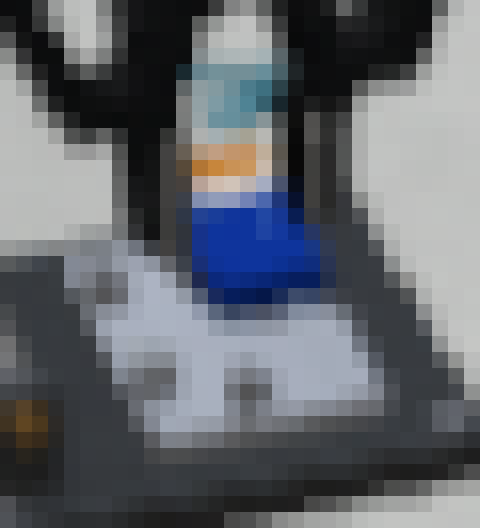

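Run:
```python
from h import *
t=load("top18");a=np.radians(-18.4);x=np.array([np.cos(a),np.sin(a),0]);y=np.array([-x[1],x[0],0])
f=lambda u,v,z: ray(t,345+(u-8)/16,205+(v-8)/16,z)
for e in((240,289),(238,287)):
  m=f(*e,.052);
  for E in((188,243),(186,248)): d=m-f(*E,.029);print("end rel E",d@x,d@y)
  d=m-f(285,165,.029);print("rel A",d@x-(-.02),d@y-.008)
print(f(188,245,.029),f(285,165,.029))
```

```text
end rel E -0.008670159406648559 -0.006230642746630332
end rel E -0.007708697344306778 -0.006331093058331541
rel A -0.007242424340645454 -0.0015943449885079675
end rel E -0.00844124564270231 -0.005810483339548644
end rel E -0.007479783580360528 -0.0059109336512498546
rel A -0.007013510576699203 -0.0011741855814262799
[ 0.45112204 -0.30125116  0.029     ] [ 0.46511003 -0.31912229  0.029     ]
```

```bash
python3 -m pendant '[[[-2.5,0,0],[0,0,0],255],[[0,0,7],[0,0,0],255],[[0,0,6],[0,0,0],255],[[0,0,3],[0,0,0],255],[[0,0,0],[0,0,0],255],[[0,0,0],[0,0,0],255]]';python3 -m pendant '[[[0,0,1.5],[0,0,0],255],[[0,0,0],[0,0,0],255]]';python3 -m pendant '[[[0,0,1],[0,0,0],255],[[0,0,0],[0,0,0],255]]'
```

```text
time: 19.6
tool_pos: [0.4353, -0.3355, 0.0081]
tool_rot: [0.811, 0.585, -0.0, -0.0]
wrist_force: [-0.4, 0.0, 0.8]
width: 0.0284
time: 19.8
tool_pos: [0.4354, -0.3355, 0.0066]
tool_rot: [0.811, 0.585, 0.0, -0.0]
wrist_force: [0.0, -0.2, 0.6]
width: 0.0289
time: 20.0
tool_pos: [0.4354, -0.3355, 0.0056]
tool_rot: [0.811, 0.585, 0.0, -0.0]
wrist_force: [0.0, 0.1, 0.5]
width: 0.0287
```

```bash
python3 -m pendant '[[[0.5,0,1],[0,0,0],255],[[0,0,0],[0,0,0],255]]';python3 -m pendant '[[[0,0,1],[0,0,0],255],[[0,0,0],[0,0,0],255]]';python3 -m pendant '[[[0,0,1],[0,0,0],255],[[0,0,0],[0,0,0],255]]'
```

```text
time: 20.2
tool_pos: [0.4355, -0.335, 0.0046]
tool_rot: [0.811, 0.585, -0.0, -0.0]
wrist_force: [0.4, 0.5, -0.7]
width: 0.0283
time: 20.4
tool_pos: [0.4355, -0.335, 0.0036]
tool_rot: [0.811, 0.585, -0.0, -0.0]
wrist_force: [-0.1, -0.2, -1.0]
width: 0.0284
time: 20.6
tool_pos: [0.4355, -0.3351, 0.0026]
tool_rot: [0.811, 0.585, 0.0, -0.0]
wrist_force: [0.1, 0.7, -0.6]
width: 0.0285
```

```bash
python3 -m pendant '[[[0,0,0.7],[0,0,0],255],[[0,0,0],[0,0,0],255]]';python3 -m pendant '[[[0,0,0.7],[0,0,0],255],[[0,0,0],[0,0,0],255]]'
python3 - <<'E'
from h import *
b=snap("scene","19");t=snap("top","19")
crop(b,190,100,255,170,9,"c30");crop(t,325,160,445,260,6,"c31")
E
```

```text
time: 20.8
tool_pos: [0.4356, -0.3351, 0.0025]
tool_rot: [0.811, 0.585, 0.0, 0.0]
wrist_force: [-1.3, 0.9, 6.4]
width: 0.0286
time: 21.0
tool_pos: [0.4356, -0.3351, 0.0025]
tool_rot: [0.811, 0.585, 0.0, 0.0]
wrist_force: [-4.0, 3.0, 14.1]
width: 0.0287
```

View pics/c30.png

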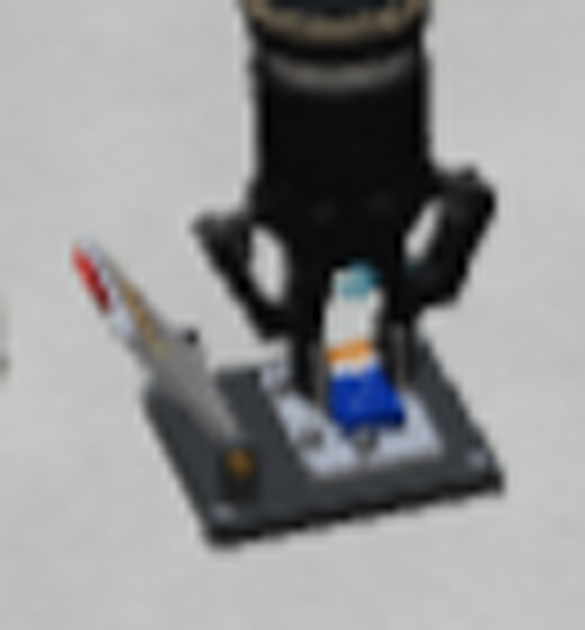

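View pics/c31.png

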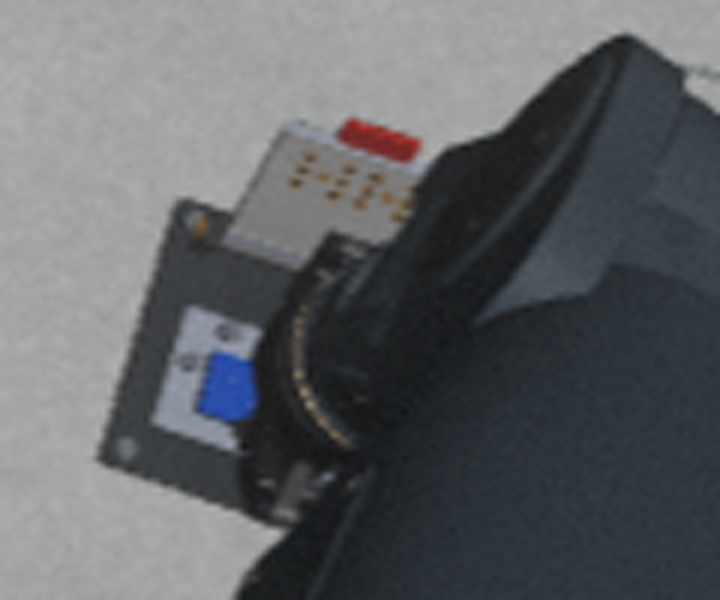

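```bash
python3 -m pendant '[[[0,0,-1.2],[0,0,0],255],[[0,3,0],[0,0,0],255],[[0,0,0],[0,0,0],255]]';python3 -m pendant '[[[0,1,0],[0,0,0],255],[[0,0,0],[0,0,0],255]]';python3 -m pendant '[[[0,1,0],[0,0,0],255],[[0,0,0],[0,0,0],255]]';python3 -m pendant '[[[0,1,0],[0,0,0],255],[[0,0,0],[0,0,0],255]]'
```

```text
time: 21.4
tool_pos: [0.439, -0.3363, 0.0025]
tool_rot: [0.811, 0.585, 0.0, 0.0]
wrist_force: [0.6, -0.2, 2.2]
width: 0.0283
time: 21.6
tool_pos: [0.439, -0.3363, 0.0025]
tool_rot: [0.811, 0.585, -0.0, -0.0]
wrist_force: [-2.8, 0.1, 3.8]
width: 0.0287
time: 21.8
tool_pos: [0.4396, -0.3365, 0.0025]
tool_rot: [0.811, 0.585, -0.0, -0.001]
wrist_force: [-3.4, 0.6, 6.4]
width: 0.0287
time: 22.0
tool_pos: [0.4406, -0.3368, 0.0025]
tool_rot: [0.811, 0.585, -0.0, -0.001]
wrist_force: [-3.5, 1.7, 5.8]
width: 0.0285
```

```bash
python3 -m pendant '[[[0,1,-0.3],[0,0,0],255],[[0,0,0],[0,0,0],255]]';python3 -m pendant '[[[0,1,0],[0,0,0],255],[[0,0,0],[0,0,0],255]]';python3 -m pendant '[[[0,1,0],[0,0,0],255],[[0,0,0],[0,0,0],255]]'
```

```text
time: 22.2
tool_pos: [0.4419, -0.3371, 0.0026]
tool_rot: [0.811, 0.585, -0.0, -0.0]
wrist_force: [-2.1, 0.7, 1.7]
width: 0.029
time: 22.4
tool_pos: [0.442, -0.3371, 0.0025]
tool_rot: [0.811, 0.585, -0.001, -0.001]
wrist_force: [-5.0, 0.8, 5.2]
width: 0.0285
time: 22.6
tool_pos: [0.442, -0.3371, 0.0025]
tool_rot: [0.811, 0.584, -0.001, -0.002]
wrist_force: [-9.6, 1.9, 7.1]
width: 0.0285
```

```bash
python3 -m pendant '[[[0,-1.5,-0.3],[0,0,0],255],[[1,0,0],[0,0,0],255],[[0,0,0],[0,0,0],255]]';python3 -m pendant '[[[1,0,0],[0,0,0],255],[[0,0,0],[0,0,0],255]]';python3 -m pendant '[[[1,0,0],[0,0,0],255],[[0,0,0],[0,0,0],255]]';python3 -m pendant '[[[1,0,0],[0,0,0],255],[[0,0,0],[0,0,0],255]]'
```

```text
time: 22.9
tool_pos: [0.4423, -0.3363, 0.0027]
tool_rot: [0.811, 0.585, -0.001, -0.001]
wrist_force: [-5.3, -0.2, -0.3]
width: 0.0286
time: 23.1
tool_pos: [0.4426, -0.3353, 0.0027]
tool_rot: [0.811, 0.585, -0.001, -0.001]
wrist_force: [-4.7, -0.3, -0.2]
width: 0.0284
time: 23.3
tool_pos: [0.443, -0.3344, 0.0027]
tool_rot: [0.811, 0.585, -0.0, -0.001]
wrist_force: [-6.3, -0.5, -0.7]
width: 0.0288
time: 23.5
tool_pos: [0.4431, -0.334, 0.0027]
tool_rot: [0.811, 0.584, -0.001, -0.0]
wrist_force: [-5.5, -3.1, -0.4]
width: 0.0287
```

```bash
python3 -m pendant '[[[1,0,0],[0,0,0],255],[[0,0,0],[0,0,0],255]]';python3 -m pendant '[[[0,0.5,0.3],[0,0,0],255],[[0,0,0],[0,0,0],255]]'
python3 - <<'E'
from h import *
t=snap("top","20");crop(t,345,205,385,240,16,"c32")
E
```

```text
time: 23.7
tool_pos: [0.4431, -0.3339, 0.0028]
tool_rot: [0.812, 0.584, -0.002, 0.0]
wrist_force: [-8.7, -6.2, -0.9]
width: 0.0283
time: 23.9
tool_pos: [0.4432, -0.3339, 0.0027]
tool_rot: [0.812, 0.584, -0.002, -0.0]
wrist_force: [-10.4, -4.9, 3.3]
width: 0.0289
```

View pics/c32.png

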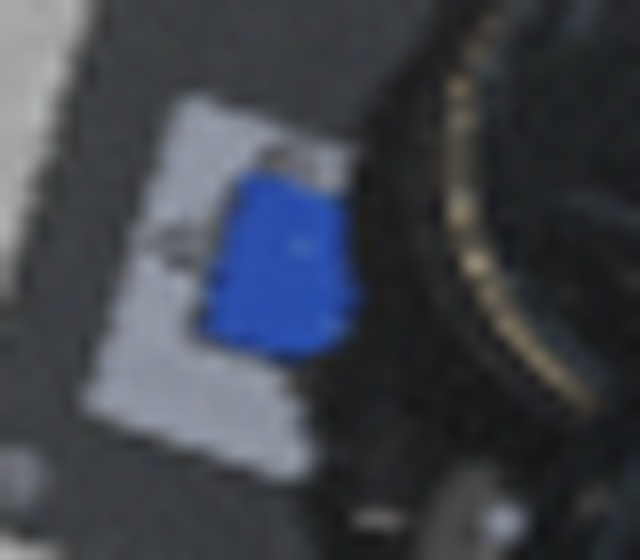

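```bash
python3 -m pendant '[[[-1,-1,0],[0,0,0],255],[[0,0,0],[0,0,0],255],[[0,0,0],[0,0,0],165],[[0,0,0],[0,0,0],150],[[0,0,0],[0,0,0],130],[[0,0,0],[0,0,0],115],[[0,0,0],[0,0,0],115]]'; python3 -m pendant '[[[0,0,-15],[0,0,0],115],[[0,0,-25],[0,0,0],115],[[0,0,-25],[0,0,0],115],[[0,-30,-10],[0,0,0],115],[[0,-40,0],[0,0,0],160],[[0,0,0],[0,0,0],255],[[0,0,0],[0,0,0],255]]'
python3 - <<'E'
from h import *
t=snap("top","21");crop(t,340,200,390,245,14,"c33")
b=snap("scene","21");crop(b,190,100,255,170,9,"c34")
E
```

```text
time: 24.65
tool_pos: [0.4439, -0.3334, 0.0029]
tool_rot: [0.811, 0.585, 0.0, 0.0]
wrist_force: [0.2, 0.3, 0.1]
width: 0.0468
time: 25.35
tool_pos: [0.3769, -0.3114, 0.0782]
tool_rot: [0.811, 0.584, 0.0, 0.0]
wrist_force: [0.1, 0.3, 0.1]
width: 0.0035
```

View pics/c33.png

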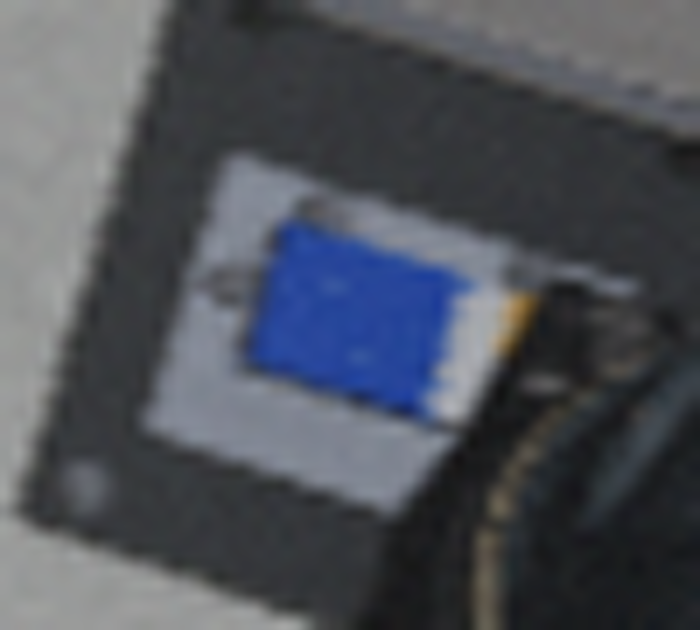

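View pics/c34.png

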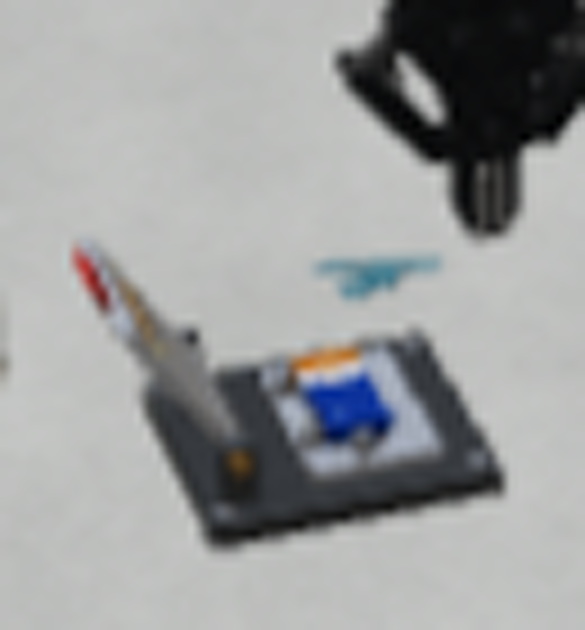

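```bash
python3 -m pendant '[[[0,0,20],[0,0,0],255],[[0,0,25],[0,0,0],255],[[0,10,20],[0,0,0],255],[[0,15,5],[0,0,0],255],[[0,10,0],[0,0,0],255],[[0,0,0],[0,0,0],255],[[0,0,0],[0,0,0],255]]'
python3 - <<'E'
from h import *
b=snap("scene","22");crop(b,190,100,255,170,9,"c35")
E
```

```text
time: 26.15
tool_pos: [0.4111, -0.3227, 0.0085]
tool_rot: [0.811, 0.585, 0.0, 0.0]
wrist_force: [-0.2, -0.3, -0.1]
width: 0.0002
```

View pics/c35.png

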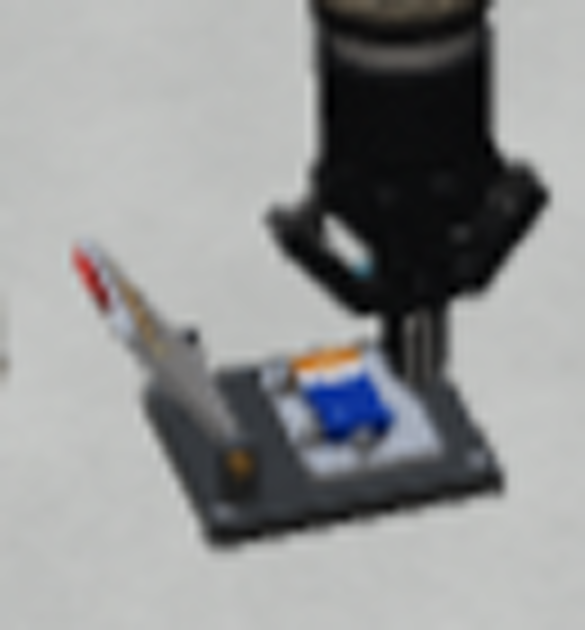

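```bash
python3 -m pendant '[[[0,4,0],[0,0,0],255],[[0,4,0],[0,0,0],255],[[0,0,0],[0,0,0],255]]'; python3 -m pendant '[[[0,2,0],[0,0,0],255],[[0,0,0],[0,0,0],255]]'; python3 -m pendant '[[[0,2,0],[0,0,0],255],[[0,0,0],[0,0,0],255]]';python3 -m pendant '[[[0,2,0],[0,0,0],255],[[0,0,0],[0,0,0],255]]'
```

```text
time: 26.5
tool_pos: [0.4185, -0.3253, 0.0082]
tool_rot: [0.811, 0.585, 0.0, 0.0]
wrist_force: [0.0, -0.4, 0.2]
width: 0.0
time: 26.7
tool_pos: [0.4199, -0.3256, 0.0078]
tool_rot: [0.811, 0.585, 0.0, 0.0]
wrist_force: [-0.7, -0.6, 0.6]
width: 0.0
time: 26.9
tool_pos: [0.4218, -0.3263, 0.0078]
tool_rot: [0.811, 0.585, 0.0, 0.0]
wrist_force: [-0.2, 0.3, 0.5]
width: 0.0003
time: 27.1
tool_pos: [0.423, -0.3265, 0.0076]
tool_rot: [0.811, 0.585, -0.0, -0.001]
wrist_force: [-1.4, 1.1, 0.4]
width: -0.0002
```

```bash
python3 -m pendant '[[[0,1,0],[0,0,0],255],[[0,0,0],[0,0,0],255]]'; python3 -m pendant '[[[0,1,0],[0,0,0],255],[[0,0,0],[0,0,0],255]]'
```

```text
time: 27.3
tool_pos: [0.4232, -0.3265, 0.0075]
tool_rot: [0.811, 0.585, -0.001, -0.001]
wrist_force: [-5.3, 2.5, 3.0]
width: -0.0002
time: 27.5
tool_pos: [0.4233, -0.3265, 0.0074]
tool_rot: [0.811, 0.585, -0.001, -0.002]
wrist_force: [-7.9, 2.8, 5.1]
width: 0.0002
```

```bash
python3 -m pendant '[[[0,-12,0],[0,0,0],255],[[-20,0,0],[0,0,0],255],[[-20,0,0],[0,0,0],255],[[-15,0,0],[0,0,0],255],[[0,15,0],[0,0,0],255],[[0,17,0],[0,0,0],255],[[0,0,0],[0,0,0],255],[[0,0,0],[0,0,0],255]]'
python3 - <<'E'
from h import *
from bench import bot
p=bot.read_state()["tool_pos"]-np.array([.4431,-.3339,0]);a=np.radians(-18.4);x=np.array([np.cos(a),np.sin(a),0]);y=np.array([-x[1],x[0],0]);print(p@x,p@y,p[2])
b=snap("scene","23");crop(b,190,100,255,170,9,"c36")
E
```

```text
time: 28.3
tool_pos: [0.4267, -0.3858, 0.0076]
tool_rot: [0.811, 0.585, -0.0, -0.0]
wrist_force: [0.1, -0.4, -0.3]
width: 0.0
0.0008148069950854396 -0.05444437711537297 0.0075724831881139945
```

View pics/c36.png

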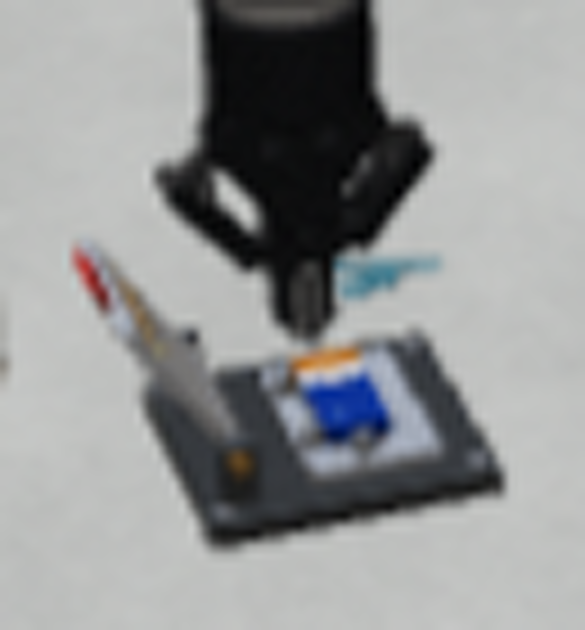

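```bash
python3 -m pendant '[[[5,0,0],[0,0,0],255],[[4,0,0],[0,0,0],255],[[0,0,0],[0,0,0],255]]'; python3 -m pendant '[[[2,0,0],[0,0,0],255],[[0,0,0],[0,0,0],255]]'; python3 -m pendant '[[[1.5,0,0],[0,0,0],255],[[0,0,0],[0,0,0],255]]';python3 -m pendant '[[[1.5,0,0],[0,0,0],255],[[0,0,0],[0,0,0],255]]'
```

```text
time: 28.65
tool_pos: [0.4297, -0.3766, 0.0079]
tool_rot: [0.811, 0.585, 0.0, -0.0]
wrist_force: [0.6, -0.1, -0.2]
width: 0.0
time: 28.85
tool_pos: [0.4305, -0.3752, 0.0078]
tool_rot: [0.811, 0.585, 0.0, -0.0]
wrist_force: [1.2, 0.2, 0.8]
width: 0.0
time: 29.05
tool_pos: [0.431, -0.3743, 0.0078]
tool_rot: [0.811, 0.585, -0.0, 0.0]
wrist_force: [-0.6, -0.7, 0.1]
width: 0.0002
time: 29.25
tool_pos: [0.4313, -0.3738, 0.008]
tool_rot: [0.811, 0.584, -0.001, 0.001]
wrist_force: [-2.3, -4.1, 1.5]
width: -0.0001
```

```bash
python3 -m pendant '[[[1,0,0],[0,0,0],255],[[0,0,0],[0,0,0],255]]'; python3 -m pendant '[[[-4,0,0],[0,0,0],255],[[-10,0,0],[0,0,0],255],[[0,-20,-30],[0,0,0],255],[[0,-30,-30],[0,0,0],255],[[0,-30,-10],[0,0,0],255],[[0,0,0],[0,0,0],255]]'
python3 - <<'E'
from h import *
t=snap("top","24");crop(t,340,200,390,245,14,"c37")
b=snap("scene","24");crop(b,190,100,255,170,9,"c38")
E
```

```text
time: 29.45
tool_pos: [0.4315, -0.3735, 0.0082]
tool_rot: [0.812, 0.584, -0.001, 0.001]
wrist_force: [-3.3, -8.3, 1.8]
width: -0.0001
time: 30.05
tool_pos: [0.349, -0.3591, 0.0794]
tool_rot: [0.812, 0.584, 0.0, 0.0]
wrist_force: [1.0, -0.4, 1.0]
width: 0.0001
```

View pics/c37.png

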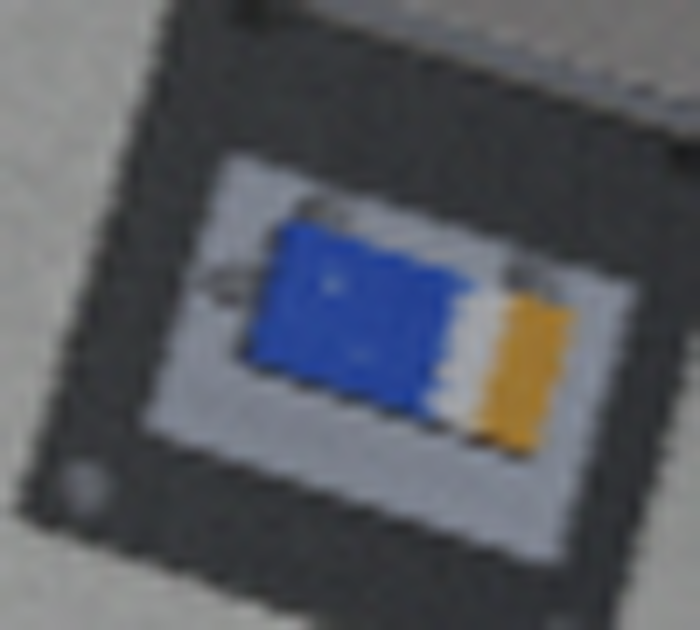

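View pics/c38.png

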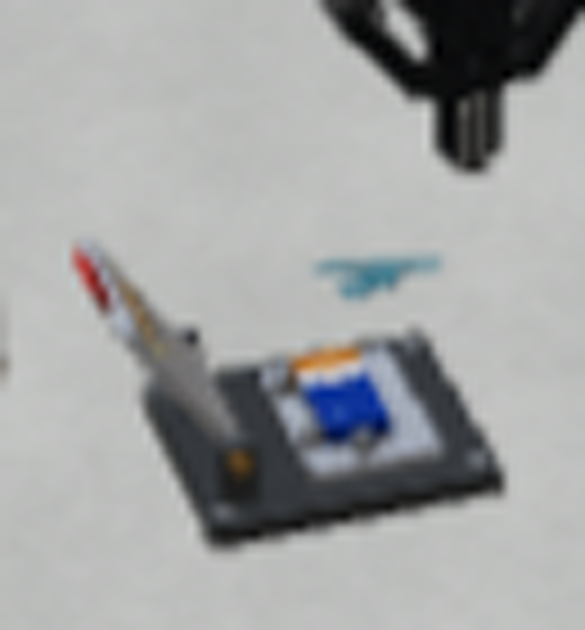

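Run:
```python
from h import *
a=np.radians(-18.4);x=np.array([np.cos(a),np.sin(a)]);n=np.array([.4431,-.3339])
q=n+.145*x;print(q)
plan((*q,.165),down(71.6),11,np.array([.349,-.3591,.165]),down(-18.4))
```

```text
[ 0.58068702 -0.37966911]
[4.9, 20.6, 0.0] [0.0, 0.0, -8.18]
[1.9, 21.1, 0.0] [0.0, 0.0, -8.18]
[-1.1, 21.1, 0.0] [0.0, 0.0, -8.18]
[-4.1, 20.7, 0.0] [0.0, 0.0, -8.18]
[-7.0, 19.9, 0.0] [0.0, 0.0, -8.18]
[-9.8, 18.7, 0.0] [0.0, 0.0, -8.18]
[-12.4, 17.2, 0.0] [0.0, 0.0, -8.18]
[-14.7, 15.2, 0.0] [0.0, 0.0, -8.18]
[-16.7, 13.0, 0.0] [0.0, 0.0, -8.18]
[-18.4, 10.5, 0.0] [0.0, 0.0, -8.18]
[-19.7, 7.8, 0.0] [0.0, 0.0, -8.18]
```

```bash
python3 -m pendant '[[[0,0,-30],[0,0,0],255],[[0,0,-30],[0,0,0],255],[[0,0,-25],[0,0,0],255],[[5,21,0],[0,0,-8.2],255],[[2,21,0],[0,0,-8.2],255],[[-1,21,0],[0,0,-8.2],255],[[-4,21,0],[0,0,-8.2],255],[[-7,20,0],[0,0,-8.2],255],[[-10,19,0],[0,0,-8.2],255],[[-12,17,0],[0,0,-8.2],255]]';python3 -m pendant '[[[-15,15,0],[0,0,-8.2],255],[[-17,13,0],[0,0,-8.2],255],[[-18,10,0],[0,0,-8.2],255],[[-20,8,0],[0,0,-8.2],255],[[0,0,0],[0,0,0],255],[[0,0,0],[0,0,0],255]]'
python3 - <<'E'
from h import *
from bench import bot
s=bot.read_state();p=s["tool_pos"]-np.array([.4431,-.3339,0]);a=np.radians(-18.4);x=np.array([np.cos(a),np.sin(a),0]);y=np.array([-x[1],x[0],0]);print(p@x,p@y,p[2],Rn.from_quat(s["tool_rot"]).as_matrix()[:,0],s["joints"])
b=snap("scene","25");crop(b,170,80,255,170,7,"c39")
E
```

```text
time: 31.15
tool_pos: [0.5013, -0.3724, 0.1615]
tool_rot: [0.428, 0.904, 0.0, -0.0]
wrist_force: [-0.2, 0.1, 0.9]
width: 0.0002
time: 31.75
tool_pos: [0.5843, -0.38, 0.1611]
tool_rot: [0.159, 0.987, 0.0, -0.001]
wrist_force: [-0.7, 0.2, -1.0]
width: -0.0002
0.14855706649413736 0.0008244176870479748 0.16108665178172 [-0.94930975  0.31433676  0.00184455] [-5.76701328e-01  5.60427655e-01  3.68199733e-01  1.38052318e+00
  1.81196239e-04 -2.56942406e-01]
```

View pics/c39.png

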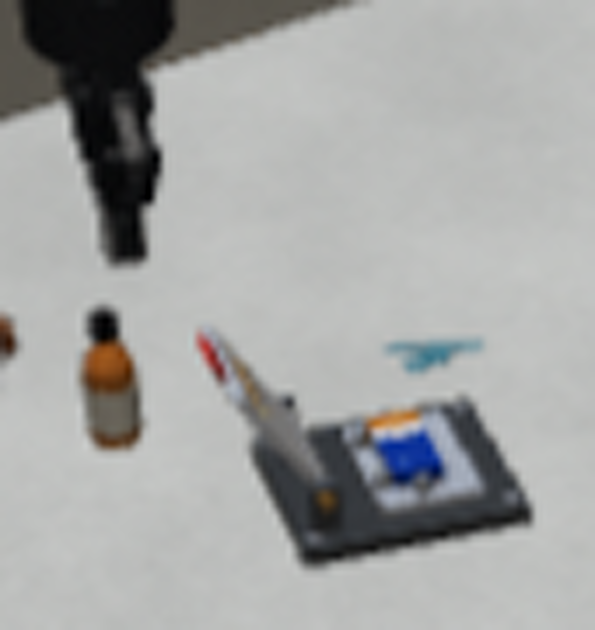

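Run:
```python
from h import *
t=load("top0");b=load("scene25")
print(ray(t,415.5,190.5,0.0),ray(b,170+115/7,80+437/7,0.0))
```

```text
[ 0.53780803 -0.48562608  0.        ] [ 5.49130661e-01 -4.84902302e-01 -1.11022302e-16]
```

```bash
python3 -m pendant '[[[0,0,20],[0,0,0],255],[[0,0,25],[0,0,0],255],[[0,0,25],[0,0,0],255],[[0,0,10],[0,0,0],255],[[10,0,0],[0,0,0],255],[[0,0,0],[0,0,0],255]]'
python3 - <<'E'
from h import *
b=snap("scene","26");crop(b,170,80,255,170,7,"c40")
E
```

```text
time: 32.4
tool_pos: [0.5732, -0.377, 0.0831]
tool_rot: [0.159, 0.987, 0.0, -0.0]
wrist_force: [0.0, 0.2, 0.0]
width: -0.0006
```

View pics/c40.png

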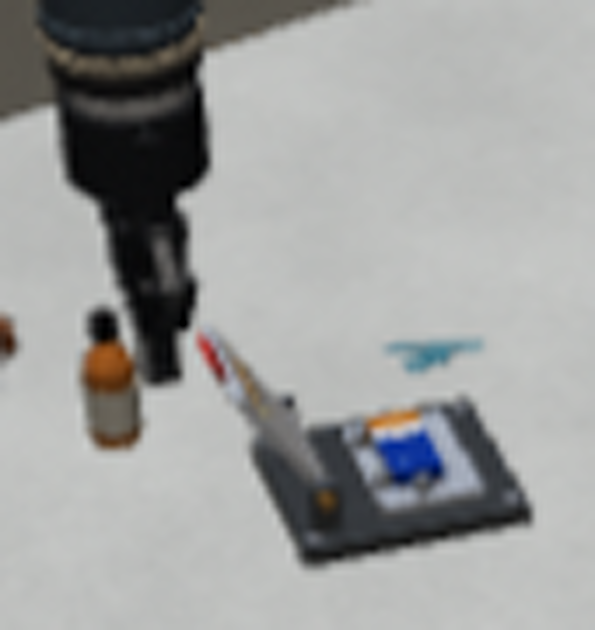

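```bash
python3 -m pendant '[[[8,0,0],[0,0,0],255],[[8,0,0],[0,0,0],255],[[6,0,0],[0,0,0],255],[[6,0,0],[0,0,0],255],[[6,0,0],[0,0,0],255],[[6,0,0],[0,0,0],255]]'
python3 - <<'E'
from h import *
b=snap("scene","27");crop(b,170,80,255,170,7,"c41")
E
```

```text
time: 33.05
tool_pos: [0.5358, -0.3644, 0.0829]
tool_rot: [0.159, 0.987, 0.0, 0.0]
wrist_force: [1.4, -0.6, 0.8]
width: 0.0
```

View pics/c41.png

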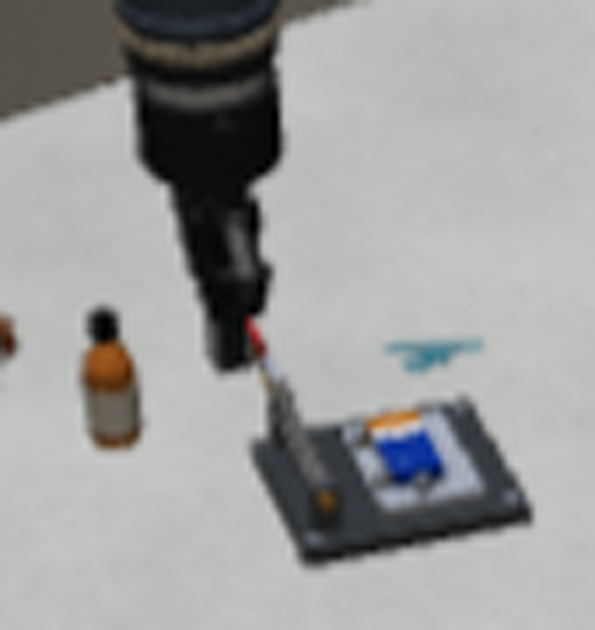

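Leaf is swinging up, pushed at the tab. Continue.

```bash
python3 -m pendant '[[[7,0,0],[0,0,0],255],[[7,0,0],[0,0,0],255],[[7,0,0],[0,0,0],255],[[7,0,0],[0,0,0],255],[[7,0,0],[0,0,0],255],[[7,0,0],[0,0,0],255],[[7,0,0],[0,0,0],255]]';python3 -m pendant '[[[7,0,0],[0,0,0],255],[[7,0,0],[0,0,0],255],[[7,0,0],[0,0,0],255],[[0,0,0],[0,0,0],255]]'
python3 - <<'E'
from h import *
b=snap("scene","28");crop(b,170,80,255,170,7,"c42")
E
```

```text
time: 33.8
tool_pos: [0.4892, -0.3491, 0.0827]
tool_rot: [0.158, 0.987, 0.0, -0.0]
wrist_force: [0.4, 0.3, -0.1]
width: -0.0001
time: 34.2
tool_pos: [0.4688, -0.3423, 0.0829]
tool_rot: [0.159, 0.987, 0.0, -0.0]
wrist_force: [-0.6, 0.2, 0.2]
width: 0.0
```

View pics/c42.png

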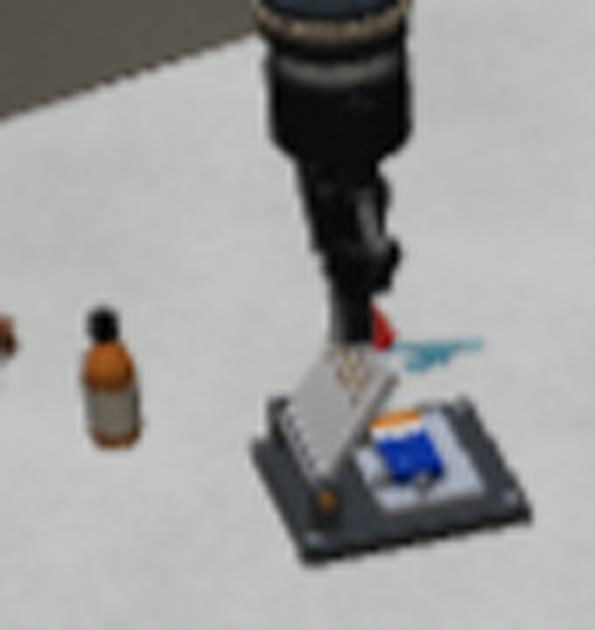

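```bash
python3 -m pendant '[[[7,0,0],[0,0,0],255],[[7,0,0],[0,0,0],255],[[0,0,-15],[0,0,0],255],[[0,0,-15],[0,0,0],255],[[6,0,0],[0,0,0],255],[[0,0,0],[0,0,0],255],[[0,0,0],[0,0,0],255]]'
python3 - <<'E'
from h import *
from bench import bot
s=bot.read_state();p=s["tool_pos"]-np.array([.4431,-.3339,0]);a=np.radians(-18.4);x=np.array([np.cos(a),np.sin(a),0]);y=np.array([-x[1],x[0],0]);print(p@x,p@y,p[2])
b=snap("scene","29");crop(b,170,80,255,170,7,"c43")
E
```

```text
time: 34.95
tool_pos: [0.4501, -0.336, 0.112]
tool_rot: [0.159, 0.987, 0.0, -0.001]
wrist_force: [0.6, -0.2, -0.2]
width: -0.0
0.007306550602123077 0.00018144482488458323 0.11203988162775584
```

View pics/c43.png

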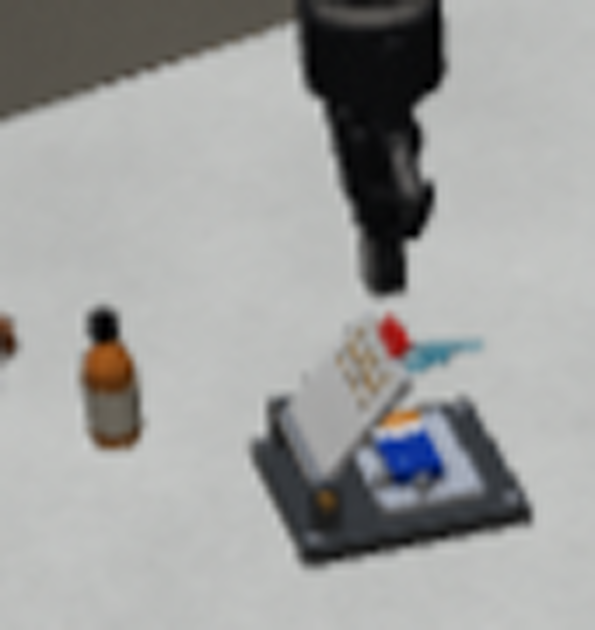

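```bash
python3 -m pendant '[[[0,0,14],[0,0,0],255],[[0,0,12],[0,0,0],255],[[5,0,9],[0,0,0],255],[[5,0,9],[0,0,0],255],[[4,0,9],[0,0,0],255],[[4,0,9],[0,0,0],255],[[0,0,0],[0,0,0],255]]'
python3 - <<'E'
from h import *
from bench import bot
s=bot.read_state();p=s["tool_pos"]-np.array([.4431,-.3339,0]);a=np.radians(-18.4);x=np.array([np.cos(a),np.sin(a),0]);y=np.array([-x[1],x[0],0]);print(p@x,p@y,p[2])
b=snap("scene","30");crop(b,170,80,255,170,7,"c44")
E
```

```text
time: 35.7
tool_pos: [0.4325, -0.3301, 0.0495]
tool_rot: [0.159, 0.987, 0.001, -0.001]
wrist_force: [0.8, 0.5, -0.2]
width: -0.0001
-0.011285624039502475 0.0002675928601383619 0.04952817830168134
```

View pics/c44.png

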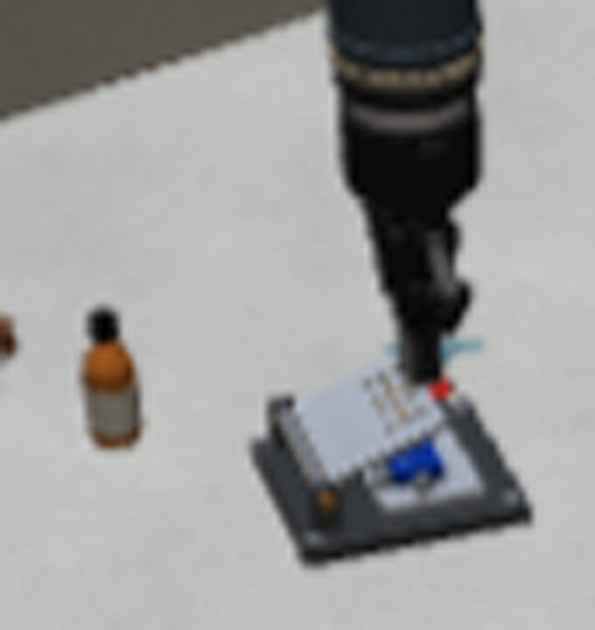

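```bash
python3 -m pendant '[[[4,0,8],[0,0,0],255],[[2,0,6],[0,0,0],255],[[0,0,4],[0,0,0],255],[[0,0,0],[0,0,0],255]]'; python3 -m pendant '[[[0,0,3],[0,0,0],255],[[0,0,0],[0,0,0],255]]'; python3 -m pendant '[[[0,0,2],[0,0,0],255],[[0,0,0],[0,0,0],255]]'
```

```text
time: 36.15
tool_pos: [0.4277, -0.3286, 0.0321]
tool_rot: [0.158, 0.987, 0.0, -0.0]
wrist_force: [-0.1, 0.6, -0.3]
width: 0.0
time: 36.35
tool_pos: [0.4281, -0.3289, 0.0296]
tool_rot: [0.158, 0.987, 0.0, -0.0]
wrist_force: [-0.4, 1.2, -0.4]
width: 0.0003
time: 36.55
tool_pos: [0.4281, -0.3289, 0.0277]
tool_rot: [0.158, 0.987, 0.0, -0.0]
wrist_force: [-1.2, 0.3, 0.6]
width: -0.0002
```

```bash
for i in 1; do python3 -m pendant '[[[0,0,1.5],[0,0,0],255],[[0,0,0],[0,0,0],255]]'; python3 -m pendant '[[[0,0,1.5],[0,0,0],255],[[0,0,0],[0,0,0],255]]'; python3 -m pendant '[[[0,0,1],[0,0,0],255],[[0,0,0],[0,0,0],255]]'; done
```

```text
time: 36.75
tool_pos: [0.4281, -0.3289, 0.0262]
tool_rot: [0.158, 0.987, 0.0, -0.0]
wrist_force: [-0.1, 0.1, -0.5]
width: -0.0003
time: 36.95
tool_pos: [0.428, -0.3289, 0.0246]
tool_rot: [0.158, 0.987, 0.0, -0.0]
wrist_force: [0.3, -0.8, -0.7]
width: 0.0001
time: 37.15
tool_pos: [0.428, -0.3289, 0.0237]
tool_rot: [0.158, 0.987, 0.0, -0.0]
wrist_force: [0.3, -0.6, 0.4]
width: 0.0
```

```bash
python3 -m pendant '[[[0,0,1],[0,0,0],255],[[0,0,0],[0,0,0],255]]'; python3 -m pendant '[[[0,0,1],[0,0,0],255],[[0,0,0],[0,0,0],255]]';  python3 -m pendant '[[[0,0,1],[0,0,0],255],[[0,0,0],[0,0,0],255]]'
python3 - <<'E'
from h import *
b=snap("scene","31");crop(b,190,100,255,170,9,"c45")
E
```

```text
time: 37.35
tool_pos: [0.4281, -0.3289, 0.0227]
tool_rot: [0.158, 0.987, 0.0, -0.0]
wrist_force: [-0.1, 0.4, 0.1]
width: 0.0004
time: 37.55
tool_pos: [0.428, -0.3289, 0.0217]
tool_rot: [0.158, 0.987, 0.0, -0.0]
wrist_force: [0.2, -0.8, 0.2]
width: 0.0002
time: 37.75
tool_pos: [0.428, -0.3289, 0.0207]
tool_rot: [0.158, 0.987, 0.0, -0.0]
wrist_force: [0.2, 0.2, 0.4]
width: -0.0
```

View pics/c45.png

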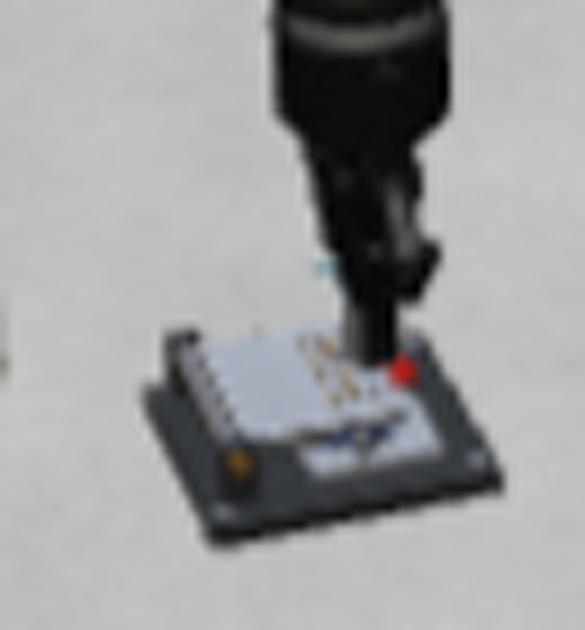

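```bash
python3 -m pendant '[[[0,0,1],[0,0,0],255],[[0,0,0],[0,0,0],255]]'; python3 -m pendant '[[[0,0,1],[0,0,0],255],[[0,0,0],[0,0,0],255]]';  python3 -m pendant '[[[0,0,1],[0,0,0],255],[[0,0,0],[0,0,0],255]]'
python3 - <<'E'
from h import *
b=snap("scene","32");crop(b,190,100,255,170,9,"c46")
E
```

```text
time: 38.0
tool_pos: [0.4281, -0.3289, 0.0203]
tool_rot: [0.158, 0.987, -0.0, 0.0]
wrist_force: [-1.0, 1.3, 6.6]
width: 0.0
time: 38.2
tool_pos: [0.4282, -0.329, 0.0201]
tool_rot: [0.158, 0.987, -0.0, 0.0]
wrist_force: [-4.1, 3.0, 16.2]
width: 0.0001
time: 38.4
tool_pos: [0.4282, -0.3291, 0.0199]
tool_rot: [0.159, 0.987, -0.0, 0.001]
wrist_force: [-6.3, 3.6, 24.7]
width: 0.0001
```

View pics/c46.png

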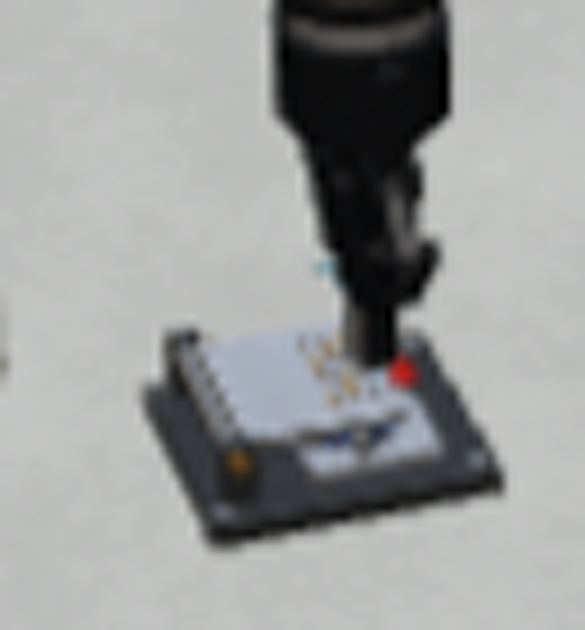

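```bash
python3 -m pendant '[[[0,0,-3],[0,0,0],255],[[0,0,-8],[0,0,0],255],[[0,0,-25],[0,0,0],255],[[0,0,-30],[0,0,0],255],[[25,0,-25],[0,0,0],255],[[40,0,0],[0,0,0],255],[[40,0,0],[0,0,0],255],[[20,0,0],[0,0,0],255],[[0,0,0],[0,0,0],255]]'
python3 - <<'E'
from h import *
t=snap("top","33");b=snap("scene","33");crop(b,190,100,255,170,9,"c47");crop(t,325,160,445,260,6,"c48")
E
```

```text
time: 39.35
tool_pos: [0.307, -0.2886, 0.1091]
tool_rot: [0.159, 0.987, 0.0, -0.0]
wrist_force: [0.9, -0.5, -0.2]
width: 0.0001
```

View pics/c47.png

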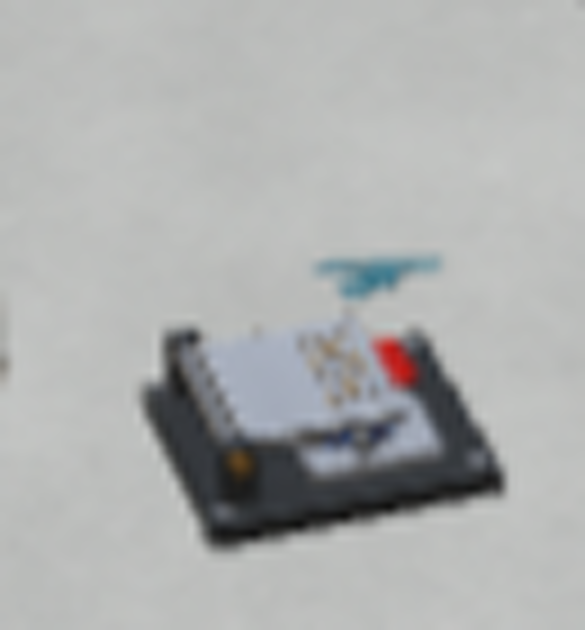

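View pics/c48.png

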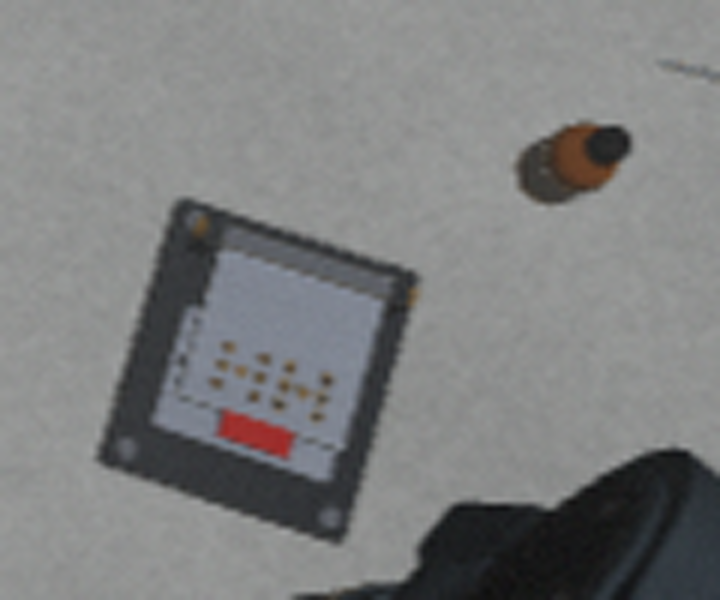

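View pics/scene33.png

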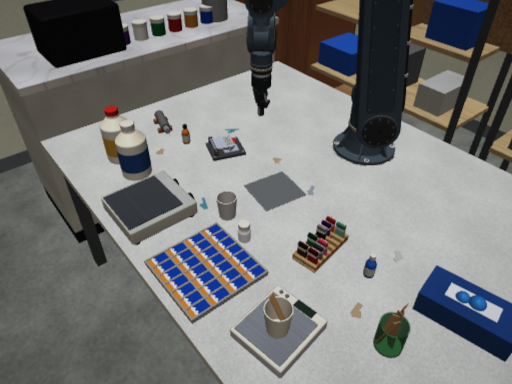

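View pics/top33.png

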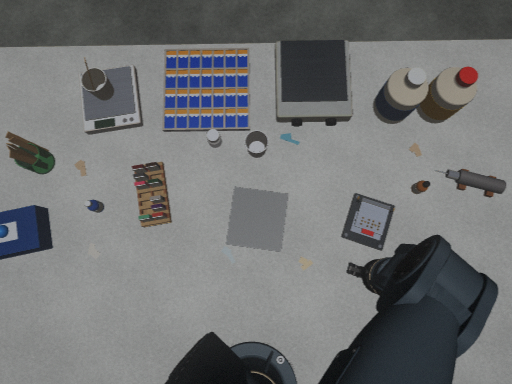

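Run:
```python
from bench import bot
print(bot.read_state()["qvel"].round(3)); print(bot.hand_in())
```

```text
[ 0.008  0.022  0.022 -0.006  0.001  0.   ]
the job is handed in; nothing more can be done
None
```

The blue domino is in the drill jig, coloured face up, with the leaf shut over it. I handed the job in at about 39.5 s; no verdict is reported.

- **Rack to mat:** I took it out of the rack by its faces, stood it on the mat and let go. I then tipped it over with the shut fingers so it lay coloured face up.
- **Mat to jig:** I picked it up afresh across its width, lowered it onto the rest plate and slid it against the pins. After letting go, I pressed it home again from the -x side and from the -y end.
- **Leaf:** I swung it over by the tab and pressed it down to its stop.

**Last checks**
- **Snug fit:** Each re-press met a firm stop at about 8 N. The top picture then showed the domino against all three pins. With the leaf shut, only its blue edge can be seen, so I could not check the fit again.
- **Leaf:** The press stopped dead, with force rising to 25 N. After I withdrew, both pictures showed the leaf lying flat.
- **Everything else:** The other dominoes, bottles, jar and cup look the same as in the first pictures. I compared these by eye and did not measure them.

**Things that disagreed**
- **Fingertips:** The pictures showed them about 17 to 20 mm behind the reported TCP. My first attempt to tip the domino therefore passed harmlessly above it, and I allowed for the difference after that.
- **Cameras:** The two differed by about 4 to 5 mm in x at the jig. I used a value between them and let contact with the pins settle the final position.

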